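# Pack the last gingerbread heart and seal the airtight tub

### The arm

A 6-joint arm with a two-finger parallel gripper is mounted at the origin on the work surface. World frame = base frame: x ahead of the robot, y to its left, z up, the work surface at z = 0. Lengths are in m, angles in rad, forces in N, time in s.
With the tool pointing down it reaches from about 0.375 to 0.925 m from the base axis. Payload 5.7 kg.
Tool frame: the origin (TCP) lies between the finger pads; the fingertips stand 11 mm ahead of it and the grasp point (between the pads) lies 8 mm behind it; z points along the fingers, y is the line along which they close (so a half turn about z gives the same grasp; the last joint's range is limited). The gripper opens to 88 mm and grips with 3 to 60 N. Pads are 20 mm wide; open, the fingers measure 115 mm over their backs; the gripper's body (75 mm by 178 mm) begins 61 mm behind the grasp point.
Start: joints at [-1.239, 0.359, 1.51, -0, 1.272, -0.115], TCP at [0.259, -0.541, 0.205] pointing down, gripper open.
Joint ranges: [-2.97, 2.97], [-1.01, 2.36], [0.21, 2.38], [-0.96, 4.11], [0.2, 2.71], [-2.98, 2.98]. Speed limits (rad/s): [2.39, 2.39, 3.14, 3.14, 3.14, 3.14].

### API

Orientations are given as a unit quaternion [w, x, y, z].
In Python, from station import robot gives the robot as it stands.
- The arm moves only by the tool move_arm, never from a script. Its argument "motion" is a list of rows, each an object of numbers: "wx", "wy", "wz": the turn, a rotation vector about the tool's x, y, z in degrees; "x", "y", "z": the shift along the tool's x, y, z in cm; "grip": the closure, from -1 (fully open) to 1 (shut). In form: [{"wx": .., "wy": .., "wz": .., "x": .., "y": .., "z": .., "grip": ..}, ...]. A call has 1 to 20 rows; each row shifts and turns the commanded pose from where the row before left it, along the tool's axes as they then stand; what a row does not reach is not made up. A row lasts 1/12 s, in which the tool goes at most 41.7 mm and 7.16 degrees, less where a joint would pass 70% of its speed; a pose out of reach is approached as far as the arm can. A call with a gripper value outside its range is refused whole. The fingers move at their own pace and stop on an object; "squeeze" is the grip in N (left out, the last holds). Time passes only in rows, so rows that do not move let the fingers close. It gives the time, the measured TCP pose, the force, the opening and the grip force at its end, in the units of the state.
- robot.observe(): the state, without advancing time (a new reading comes with each control period).
- robot.grab_frame(name): name is "scene" or "top" or "wrist"; returns the picture (384x512x3 uint8, red, green, blue); there is no depth.
- robot.calibration(name): a dict with "vfov" (degrees; the focal length in pixels is half the picture's height over the tangent of half this angle, whatever the lens; pixels are square), "cx", "cy" (the principal point, pixels), "R" (3x3) and "t" (3): a world point X has camera coordinates R X + t; the wrist camera has in their place "hand_eye" (4x4, takes a point from camera to tool coordinates, whose origin is the TCP and whose axes are the flange's). Camera axes: x right, y down, z forward; pixel columns grow to the right and rows downward; lengths in m; the calibration is good to about 2 mm. The wrist camera is an equidistant fisheye: a pixel r from the principal point sees the ray r / f radians off the axis. A picture is of the moment at which its call begins: read the wrist's pose just before it. calibration takes no time and is no camera call.
- robot.close_job(): hands the job in; it is judged then, once.
The state is a dict: "time_s": time; "joint_pos": joint angles; "qvel": joint speeds; "joint_torque": joint torques, N m; "position": TCP position; "orientation": TCP orientation; "contact_force": force on the tool from outside, world axes, zero at the start; "wrist_torque": the same for the moment, N m; "finger_gap": opening from 0.0 (shut) to 1.0 (fully open); "finger_force": force on a finger pad.
Only numpy, scipy, OpenCV 4.12 (cv2) and the standard library are available. Lean on these libraries where they do the work, as an engineer would, in place of code of your own. Each camera call takes 0.05 s, during which the arm holds its last target. There are 200 camera calls.

### The job

Lay the red-glazed heart flat, glaze up, in the empty half of the tub. Then put the lid squarely on the tub and, once it is on, press down each of the six blue seal sections around its edge until every one is fully home, level with the corner blocks. Leave the other two hearts where they are, and let go of everything at the end.

Things in the scene. Friction and masses are not known exactly. Their poses are not given: they have to be found in the camera images.
- heart_center (a point): the plain red-glazed gingerbread heart to pack, flat on the drying board; 53 long x 58 wide x 16 mm thick, 45 g. Point at its centre, half-way up. Own x points from the heart's point towards its two round lobes, y across the lobes. Its sides are straight and 58 mm apart from 2 to 13 mm from the centre along +x: grip it there, along y; it balances 5 mm from the centre along +x.
- tub: pale grey rectangular airtight tub, fixed to the bench, open on top. Origin: centre of its underside on the bench, z up, x along its length. Inside 160 x 130 mm, floor 5 mm up, top of the rim 60 mm up; rim flange 184 x 154 mm outside. A 4 mm wall across the middle (x = 0), 34 mm high, parts it into two halves 78 x 130 mm; the -x half already holds a brown heart, the +x half is empty.
- empty_half (a point): centre of the floor of the tub's empty half (41 mm from the tub's centre along its +x, 5 mm above the bench); axes as the tub's.
- board: fixed wooden drying board 190 (x) x 130 (y) x 12 mm thick with a red and a cream heart on it; origin at the centre of its underside, on the bench.
- lid_handle (a point): centre of the blue bar handle in the middle of the tub's loose lid; the bar is 64 mm along lid x, 18 along lid y; its top is 14 mm above this point, the lid's panel 14 mm below. Axes: x along the lid's 184 mm length, y along its 154 mm width, z up. The lid weighs about 0.2 kg and starts flat on the bench, this point 34 mm up; seated on the tub it is 84 mm up.
- lid_rim (a point): centre of the lid's rim underside (24 mm below the handle's centre), which comes to rest on the tub's rim, over the tub's centre, either way round. A locating ring 152 x 122 mm with a rounded foot reaches 10 mm below it, into the tub's mouth with 4 mm play all round. 12 mm above it: the tops of the four fixed grey corner blocks, the level of a seated seal section.
- white_heart_center (a point): centre of the cream-glazed heart with red dots, same size as the red one; stays on the board.
- packed_heart_center (a point): centre of the brown heart already lying in the tub's -x half; stays there.
- seal_a_top (a point): centre of the top face of lid seal section a (middle of the +x short side of the lid; 18 x 114 mm along lid x and y), at (83, 0) mm in lid x, y from the handle. Press it straight down here.
- seal_b_top (a point): centre of the top face of lid seal section b (+y long side, towards +x of the lid; 70 x 18 mm along lid x and y), at (38, 68) mm in lid x, y from the handle. Press it straight down here.
- seal_c_top (a point): centre of the top face of lid seal section c (+y long side, towards -x of the lid; 70 x 18 mm along lid x and y), at (-38, 68) mm in lid x, y from the handle. Press it straight down here.
- seal_d_top (a point): centre of the top face of lid seal section d (middle of the -x short side of the lid; 18 x 114 mm along lid x and y), at (-83, 0) mm in lid x, y from the handle. Press it straight down here.
- seal_e_top (a point): centre of the top face of lid seal section e (-y long side, towards -x of the lid; 70 x 18 mm along lid x and y), at (-38, -68) mm in lid x, y from the handle. Press it straight down here.
- seal_f_top (a point): centre of the top face of lid seal section f (-y long side, towards +x of the lid; 70 x 18 mm along lid x and y), at (38, -68) mm in lid x, y from the handle. Press it straight down here.
- seal_a (a joint): how far seal section a is pressed down: 0 = fully raised (top 7 mm above the corner blocks), 0.007 m = fully home against its stop, level with the corner blocks. It yields at about 6 N and stays where it is left.
- seal_b (a joint): how far seal section b is pressed down: 0 = fully raised (top 7 mm above the corner blocks), 0.007 m = fully home against its stop, level with the corner blocks. It yields at about 6 N and stays where it is left.
- seal_c (a joint): how far seal section c is pressed down: 0 = fully raised (top 7 mm above the corner blocks), 0.007 m = fully home against its stop, level with the corner blocks. It yields at about 6 N and stays where it is left.
- seal_d (a joint): how far seal section d is pressed down: 0 = fully raised (top 7 mm above the corner blocks), 0.007 m = fully home against its stop, level with the corner blocks. It yields at about 6 N and stays where it is left.
- seal_e (a joint): how far seal section e is pressed down: 0 = fully raised (top 7 mm above the corner blocks), 0.007 m = fully home against its stop, level with the corner blocks. It yields at about 6 N and stays where it is left.
- seal_f (a joint): how far seal section f is pressed down: 0 = fully raised (top 7 mm above the corner blocks), 0.007 m = fully home against its stop, level with the corner blocks. It yields at about 6 N and stays where it is left.
Things that resemble listed ones, but are neither listed nor needed, are in the scene too. What is meant by the part that bears heart_center is not green, and is the larger of those in its own colour. Leave any yellow look-alike of the part that bears lid_handle alone.

How it is judged:
By the outcome, as a careful person would: the job done as asked, in the order asked, and still so for the second after the job is handed in, with the robot touching nothing.
It also fails if it takes over 72 s, if anything falls off the work surface, if the arm or the gripper's body presses on something with over 40 N, if the wrist force passes 120 N, or if a joint passes its speed limit or range.

## Working session

There is one attempt and no reset: what is moved stays moved. The work goes in short steps, Python scripts to look and compute and a tool call to move; the robot and the scene stay as the last step left them, time stands still between calls to the robot, and variables do not carry over. Pictures are saved under pics/ and viewed, at most 10 in all, crops included, and the job is handed in when it is done.

Besides the shell and the picture viewer there is one more tool, called after "Request:" as name(argument=value, ...) on one line, values as JSON. move_arm: Moves the arm, as the interface text tells. Its arguments: {"type":"object","properties":{"motion":{"type":"array","items":{"type":"object","properties":{"wx":{"type":"number"},"wy":{"type":"number"},"wz":{"type":"number"},"x":{"type":"number"},"y":{"type":"number"},"z":{"type":"number"},"grip":{"type":"number"}}}},"squeeze":{"type":"number"}},"required":["motion"]}

```bash
mkdir -p pics; ls; cat > h.py <<'E'
import numpy as np, cv2
from station import robot
def grab(n,f=None):
    im=robot.grab_frame(n)
    if f: cv2.imwrite('pics/'+f,cv2.cvtColor(im,cv2.COLOR_RGB2BGR))
    return im
def ray2plane(n,uv,z):
    c=robot.calibration(n); f=192/np.tan(np.radians(c['vfov']/2))
    R=np.array(c['R']);t=np.array(c['t'])
    uv=np.atleast_2d(uv).astype(float)
    d=np.c_[(uv[:,0]-c['cx'])/f,(uv[:,1]-c['cy'])/f,np.ones(len(uv))]@R
    o=-R.T@t
    return o+d*((z-o[2])/d[:,2])[:,None]
E
python3 - <<'E'
from h import *
a=grab('scene');b=grab('top')
cv2.imwrite('pics/top0.png',cv2.resize(b[:,:,::-1],(800,600),interpolation=cv2.INTER_CUBIC))
cv2.imwrite('pics/scene0.png',a[:,:,::-1])
c=robot.calibration('top');print(c);print(robot.observe());print(robot.calibration('wrist'))
E
```

```text
pics
{'vfov': 49.11186540795276, 'cx': 255.12864306778985, 'cy': 191.87098875118735, 'R': array([[ 0.02475768, -0.99968504,  0.00410836],
       [-0.97781496, -0.02507072, -0.20796483],
       [ 0.20800233,  0.00113151, -0.97812768]]), 't': array([-0.00902973,  0.45999683,  1.40097105])}
{'time_s': 0.1, 'joint_pos': array([-1.23910691e+00,  3.59409428e-01,  1.51133024e+00, -1.87409949e-05,
        1.27249334e+00, -1.15113921e-01]), 'qvel': array([-0.00213608, -0.00277603, -0.00300053, -0.00118562,  0.00150779,
       -0.00047258]), 'joint_torque': array([ 1.10211047e-03, -5.16353488e+01, -2.71407652e+01,  6.77388324e-02,
        2.76359590e-02, -2.34953228e-05]), 'position': array([ 0.25901532, -0.54048647,  0.2043054 ]), 'orientation': array([-8.14409313e-04,  9.75148520e-01,  2.21550651e-01, -9.75440501e-05]), 'contact_force': array([-0.27533311,  0.09693937, -0.11143555]), 'wrist_torque': array([ 0.01265631, -0.01102326,  0.00416124]), 'finger_force': 0.0, 'finger_gap': 0.9959345331003743}
{'vfov': 65.70646984690485, 'cx': 257.4083687692634, 'cy': 188.9285702410904, 'hand_eye': array([[ 1.16425577e-04, -9.54710863e-01, -2.97535131e-01,
         8.21478451e-02],
       [ 9.99999855e-01, -4.55426109e-05,  5.37434301e-04,
        -4.63304020e-04],
       [-5.26644892e-04, -2.97535150e-01,  9.54710719e-01,
        -1.78324060e-01],
       [ 0.00000000e+00,  0.00000000e+00,  0.00000000e+00,
         1.00000000e+00]])}
```

View pics/top0.png

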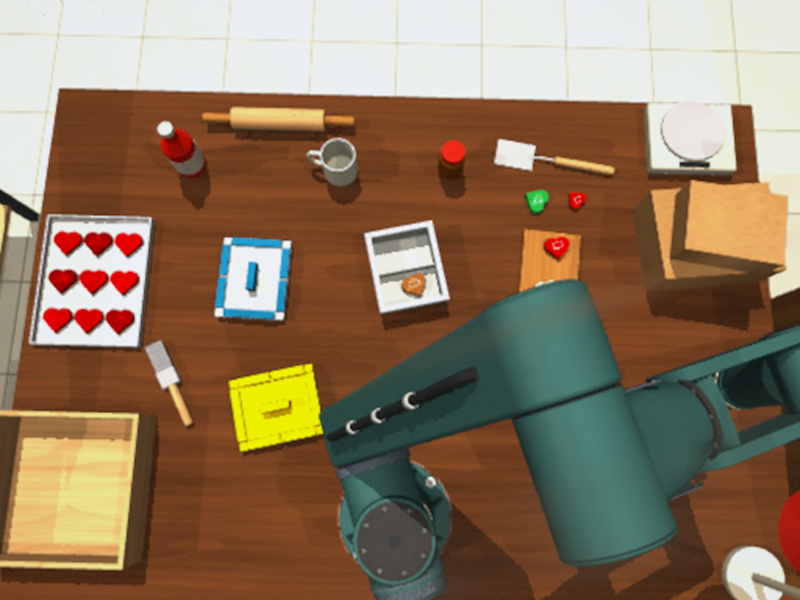

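The top view (800 px scale) shows:
- **Lid:** blue and white at (253,280). The yellow look-alike is at (275,408).
- **Tub:** at (406,267), with the brown heart in its lower half at (413,285).
- **Hearts:** candidates are the red one on the board at (556,247), a small red one at (577,201) and a green one at (537,200). The tray hearts at (90,280) are props. The one at (556,247) fits best, being the larger red heart and on the board.

I'll check that one in an enlarged crop.

```bash
python3 - <<'E'
from h import *
b=cv2.cvtColor(cv2.imread('pics/top0.png'),cv2.COLOR_BGR2RGB)
b=grab('top')
cv2.imwrite('pics/crop1.png',cv2.resize(b[110:200,130:390,::-1],(780,270),interpolation=cv2.INTER_CUBIC))
hsv=cv2.cvtColor(b,cv2.COLOR_RGB2HSV)
def comps(m,z,name,amin=15):
    n,l,s,c=cv2.connectedComponentsWithStats(m.astype(np.uint8))
    for i in range(1,n):
        if s[i,4]>=amin:
            print(name,c[i].round(1),s[i,4],ray2plane('top',c[i],z)[0].round(4))
H,S,V=[hsv[:,:,i].astype(int) for i in range(3)]
comps(((H<6)|(H>174))&(S>180)&(V>110),0.028,'red',20)
blue=(H>95)&(H<110)&(S>130)&(V>90)
comps(blue,0.03,'blue')
# lid rect at seal top z: rim 10 mm, +19 => .029
ys,xs=np.where(blue); k=(xs>130)&(xs<195)&(ys>140)&(ys<215)
P=ray2plane('top',np.c_[xs,ys][k],0.027)[:,:2]
print('lid',cv2.minAreaRect(P.astype(np.float32)*1000))
k2=k&(abs(xs-160)<10)&(abs(ys-177)<14)
Q=ray2plane('top',np.c_[xs,ys][k2],0.045)[:,:2]
print('handle',cv2.minAreaRect(Q.astype(np.float32)*1000),Q.mean(0))
# tub
m=((S<60)&(V>120)).astype(np.uint8)
n,l,s,c=cv2.connectedComponentsWithStats(m)
i=[i for i in range(1,n) if 225<s[i,0]<245 and 130<s[i,1]<150]
print('tubcomps',[(s[j],c[j]) for j in i])
for j in i:
    ys,xs=np.where(l==j)
    P=ray2plane('top',np.c_[xs,ys],0.060)[:,:2]
    print(cv2.minAreaRect(P.astype(np.float32)*1000))
E
```

```text
red [113.1  92.5] 237 [0.8245 0.5341 0.028 ]
red [289.6  96.7] 182 [ 0.8252 -0.1154  0.028 ]
red [368.7 127.4] 82 [ 0.7137 -0.4026  0.028 ]
red [ 42.8 153.9] 162 [0.583  0.7616 0.028 ]
red [ 62.  154.5] 159 [0.5829 0.6931 0.028 ]
red [ 81.7 155. ] 161 [0.5826 0.623  0.028 ]
red [356.1 157.4] 124 [ 0.5992 -0.3542  0.028 ]
red [ 39.2 178.1] 158 [0.4943 0.7625 0.028 ]
red [ 59.2 178.8] 168 [0.4938 0.6922 0.028 ]
red [ 78.9 179.3] 169 [0.4935 0.623  0.028 ]
red [ 36.  203.2] 174 [0.4047 0.7618 0.028 ]
red [ 55.9 203.6] 173 [0.4051 0.6928 0.028 ]
red [ 75.9 204.2] 166 [0.4046 0.6234 0.028 ]
red [505.8 338.9] 518 [-0.0051 -0.8276  0.028 ]
blue [163.7 154.6] 146 [0.591 0.331 0.03 ]
blue [143.5 165.9] 89 [0.5477 0.3994 0.03  ]
blue [181.8 168.5] 86 [0.5416 0.2637 0.03  ]
blue [160.4 176. ] 84 [0.5123 0.3372 0.03  ]
blue [140.9 186.8] 91 [0.4718 0.4025 0.03  ]
blue [179.7 189.2] 89 [0.4668 0.2665 0.03  ]
blue [158.6 200.5] 143 [0.4249 0.3372 0.03  ]
lid ((508.7406921386719, 333.7478942871094), (152.9459228515625, 183.7849578857422), 87.74720001220703)
handle ((507.461181640625, 333.8398132324219), (16.495101928710938, 61.37708282470703), 87.2355728149414) [0.50869769 0.33366609]
tubcomps [(array([ 233,  141,   55,   59, 1958], dtype=int32), array([259.21603677, 170.7247191 ]))]
((536.005126953125, -11.184600830078125), (186.94615173339844, 156.9412384033203), 12.98583698272705)
```

View pics/crop1.png

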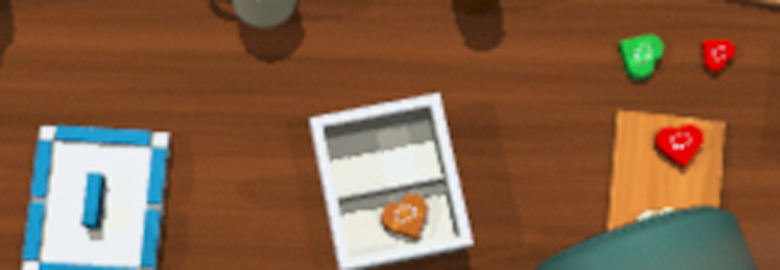

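The crop confirms the target. The red heart on the board at crop (681,143) is the larger of the two reds, since the one at (717,53) is clearly smaller and off the board. The tub is at (0.536,-0.011) with yaw 13°, and the lid is at (0.5085,0.334) with yaw about -2.3°. Both match their given sizes.

```bash
cat >> h.py <<'E'
from scipy.spatial.transform import Rotation as Rot
def pose():
    o=robot.observe(); q=o['orientation']
    return np.array(o['position']),Rot.from_quat([q[1],q[2],q[3],q[0]]),o
def goto(x,y,z,yaw):
    """tool deltas: shift (cm) in current axes, then rotvec (deg) to straight-down with given yaw of tool x"""
    p,R,o=pose()
    T=Rot.from_euler('z',yaw,degrees=True)*Rot.from_quat([1,0,0,0])
    r=(R.inv()*T).as_rotvec(degrees=True)
    print('shift',(R.inv().apply(np.array([x,y,z])-p)*100).round(2),'after-turn axes',(T.inv().apply(np.array([x,y,z])-p)*100).round(2),'turn',r.round(2))
def wrist2plane(uv,z,pR=None):
    c=robot.calibration('wrist'); f=192/np.tan(np.radians(c['vfov']/2))
    p,R=pR if pR else pose()[:2]
    uv=np.atleast_2d(uv).astype(float); d=uv-[c['cx'],c['cy']]; r=np.hypot(*d.T)+1e-9; th=r/f
    v=np.c_[d/r[:,None]*np.sin(th)[:,None],np.cos(th)]
    he=np.array(c['hand_eye']); v=R.apply(v@he[:3,:3].T); o=p+R.apply(he[:3,3])
    return o+v*((z-o[2])/v[:,2])[:,None]
E
python3 -c "
from h import *
goto(.595,-.354,.16,0)"
```

```text
shift [38.36 -2.31  4.45] after-turn axes [ 33.59 -18.66   4.44] turn [-8.00e-02  1.00e-02  2.56e+01]
```

Request:
move_arm(motion=[{"x": 2.74, "y": -0.16, "z": 0.3}, {"x": 2.74, "y": -0.16, "z": 0.3}, {"x": 2.74, "y": -0.16, "z": 0.3}, {"x": 2.74, "y": -0.16, "z": 0.3}, {"x": 2.74, "y": -0.16, "z": 0.3}, {"x": 2.74, "y": -0.16, "z": 0.3}, {"x": 2.74, "y": -0.16, "z": 0.3}, {"x": 2.74, "y": -0.16, "z": 0.3}, {"x": 2.74, "y": -0.16, "z": 0.3}, {"x": 2.74, "y": -0.16, "z": 0.3}, {"x": 2.74, "y": -0.16, "z": 0.3}, {"x": 2.74, "y": -0.16, "z": 0.3}, {"x": 2.74, "y": -0.16, "z": 0.3}, {"x": 2.74, "y": -0.16, "z": 0.3}, {"wz": 6.4}, {"wz": 6.4}, {"wz": 6.4}, {"wz": 6.4}, {"x": 0}, {"x": 0}])

```text
validation failed for argument at $.mo...
```

```bash
cat > heart.py <<'E'
from h import *
pR=pose()[:2]; b=grab('wrist','wheart.png'); t=grab('top','top1.png')
print(pR[0],pR[1].as_rotvec(degrees=True))
def red(im):
    h=cv2.cvtColor(im,cv2.COLOR_RGB2HSV).astype(int)
    return (((h[:,:,0]<6)|(h[:,:,0]>174))&(h[:,:,1]>150)&(h[:,:,2]>80)).astype(np.uint8)
m=red(b)
cs,_=cv2.findContours(m,cv2.RETR_EXTERNAL,cv2.CHAIN_APPROX_NONE)
for c in cs:
    if cv2.contourArea(c)<200: continue
    P=wrist2plane(c[:,0],0.026,pR)[:,:2]*1000
    A=cv2.contourArea(P.astype(np.float32))
    M=cv2.moments(P.astype(np.float32)); cen=np.array([M['m10'],M['m01']])/M['m00']
    r=np.hypot(*(P-cen).T); tip=P[r.argmax()]
    d=(cen-tip)/np.linalg.norm(cen-tip); n=np.array([-d[1],d[0]])
    u=(P-tip)@d; w=(P-tip)@n
    print('px',c[:,0].mean(0),'A',A,'cen',cen,'tip',tip,'len',u.max()-u.min(),'wid',w.min(),w.max(),'yaw',np.degrees(np.arctan2(d[1],d[0])))
E
python3 heart.py
```

```text
[ 0.25905274 -0.54058723  0.20439978] [-1.75447149e+02 -3.98591217e+01  1.15898379e-02]
```

View pics/wheart.png

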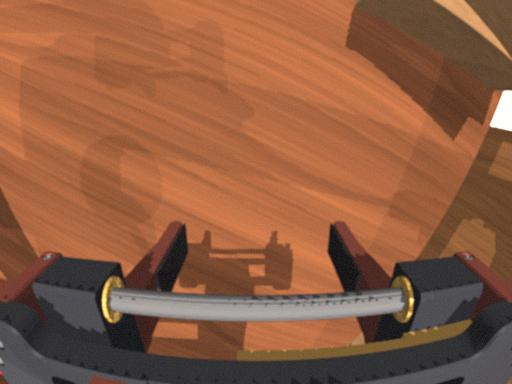

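The move was refused at validation, so the wrist picture shows only bare bench between the fingers. I'll resend it with all fields filled in.

Request:
move_arm(motion=[{"wx": 0, "wy": 0, "wz": 0, "x": 2.74, "y": -0.16, "z": 0.3, "grip": -1}, {"wx": 0, "wy": 0, "wz": 0, "x": 2.74, "y": -0.16, "z": 0.3, "grip": -1}, {"wx": 0, "wy": 0, "wz": 0, "x": 2.74, "y": -0.16, "z": 0.3, "grip": -1}, {"wx": 0, "wy": 0, "wz": 0, "x": 2.74, "y": -0.16, "z": 0.3, "grip": -1}, {"wx": 0, "wy": 0, "wz": 0, "x": 2.74, "y": -0.16, "z": 0.3, "grip": -1}, {"wx": 0, "wy": 0, "wz": 0, "x": 2.74, "y": -0.16, "z": 0.3, "grip": -1}, {"wx": 0, "wy": 0, "wz": 0, "x": 2.74, "y": -0.16, "z": 0.3, "grip": -1}, {"wx": 0, "wy": 0, "wz": 0, "x": 2.74, "y": -0.16, "z": 0.3, "grip": -1}, {"wx": 0, "wy": 0, "wz": 0, "x": 2.74, "y": -0.16, "z": 0.3, "grip": -1}, {"wx": 0, "wy": 0, "wz": 0, "x": 2.74, "y": -0.16, "z": 0.3, "grip": -1}, {"wx": 0, "wy": 0, "wz": 0, "x": 2.74, "y": -0.16, "z": 0.3, "grip": -1}, {"wx": 0, "wy": 0, "wz": 0, "x": 2.74, "y": -0.16, "z": 0.3, "grip": -1}, {"wx": 0, "wy": 0, "wz": 0, "x": 2.74, "y": -0.16, "z": 0.3, "grip": -1}, {"wx": 0, "wy": 0, "wz": 0, "x": 2.74, "y": -0.16, "z": 0.3, "grip": -1}, {"wx": 0, "wy": 0, "wz": 6.4, "x": 0, "y": 0, "z": 0, "grip": -1}, {"wx": 0, "wy": 0, "wz": 6.4, "x": 0, "y": 0, "z": 0, "grip": -1}, {"wx": 0, "wy": 0, "wz": 6.4, "x": 0, "y": 0, "z": 0, "grip": -1}, {"wx": 0, "wy": 0, "wz": 6.4, "x": 0, "y": 0, "z": 0, "grip": -1}, {"wx": 0, "wy": 0, "wz": 0, "x": 0, "y": 0, "z": 0, "grip": -1}, {"wx": 0, "wy": 0, "wz": 0, "x": 0, "y": 0, "z": 0, "grip": -1}])

```text
time_s: 1.92
position: [0.5954, -0.355, 0.1628]
orientation: [-0.0, 1.0, 0.002, -0.0]
contact_force: [0.4, -0.5, 0.5]
finger_gap: 1.001
finger_force: 0.0
```

```bash
python3 heart.py
```

```text
[ 0.59541603 -0.35502917  0.16280249] [-1.79981304e+02 -3.04234440e-01  3.26448331e-02]
px [258.58778626 166.04580153] A 1890.276430037804 cen [ 603.99076563 -356.11479532] tip [ 574.44043664 -361.00188793] len 51.188260075318155 wid -27.371530201010803 27.649109069337197 yaw 9.390690877943939
px [306.50892857  60.21428571] A 1094.1592774605379 cen [ 720.17838234 -405.9835313 ] tip [ 700.57375912 -394.60035845] len 43.67070463222568 wid -17.407454026703533 21.462052473425906 yaw -30.141042915805226
px [25.17741935 14.27419355] A 3377.5442763951723 cen [819.65285827 -43.82416285] tip [850.64182998  -9.7414728 ] len 85.85984693207843 wid -30.04012426735073 35.30226251277458 yaw -132.27802202630536
```

View pics/wheart.png

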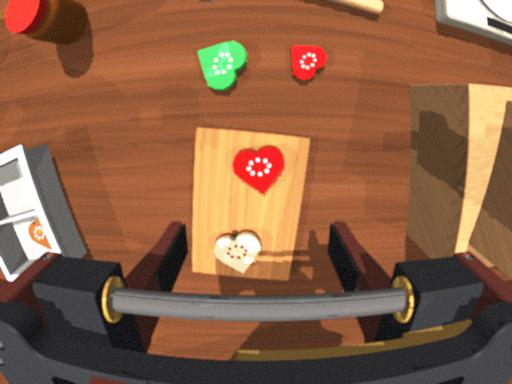

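The wrist view shows the red heart at (259,168) with its point downwards and its lobes up, the cream heart at (238,252), the small red one at (308,62) and the green one at (222,65). The board edges match the layout. Next I'll refine the yaw.

```bash
python3 - <<'E'
from h import *
pR=pose()[:2]; b=cv2.cvtColor(cv2.imread('pics/wheart.png'),cv2.COLOR_BGR2RGB)
h=cv2.cvtColor(b,cv2.COLOR_RGB2HSV).astype(int)
m=(((h[:,:,0]<6)|(h[:,:,0]>174))&(h[:,:,1]>150)&(h[:,:,2]>80)).astype(np.uint8); 
r=np.zeros_like(m); r[140:200,225:295]=m[140:200,225:295]
cs,_=cv2.findContours(r,cv2.RETR_EXTERNAL,cv2.CHAIN_APPROX_NONE); c=max(cs,key=cv2.contourArea)
f=np.zeros_like(m); cv2.drawContours(f,[c],-1,1,-1)
ys,xs=np.where(f); P=wrist2plane(np.c_[xs,ys],0.027,pR)[:,:2]*1000
cen=P.mean(0); Q=P-cen; s=-(Q*(Q**2).sum(1)[:,None]).mean(0)
print('skew yaw',np.degrees(np.arctan2(s[1],s[0])),cen)
hu=cv2.convexHull(c,returnPoints=False); d=cv2.convexityDefects(c,hu); k=d[d[:,0,3].argmax(),0]
n=wrist2plane(c[k[2],0],.027,pR)[0,:2]*1000; print('notch',n,np.degrees(np.arctan2(*(n-cen)[::-1])))
for yaw in (3,6,9):
    a=np.radians(yaw); D=np.array([np.cos(a),np.sin(a)]);N=np.array([-D[1],D[0]])
    u=P@D;w=P@N; print(yaw,'centre',D*(u.max()+u.min())/2+N*(w.max()+w.min())/2,np.ptp(u),np.ptp(w))
goto(.6055,-.3565,.024,5)
E
```

```text
skew yaw -149.64512370608276 [ 604.52865762 -356.20869438]
notch [ 619.79039875 -353.2041327 ] 11.137328349427733
3 centre [ 600.22284873 -355.75387559] 51.46534358507745 54.51695615458556
6 centre [ 599.94805372 -356.23768563] 51.163106899552304 54.7668523472999
9 centre [ 599.84534896 -356.72856103] 50.963653587778026 54.86663640452758
shift [ 1.01  0.14 13.89] after-turn axes [ 0.99  0.23 13.89] turn [-0.01  0.01 -4.83]
```

Request:
move_arm(motion=[{"wx": 0, "wy": 0, "wz": 0, "x": 1.06, "y": 0.06, "z": 0, "grip": -1}, {"wx": 0, "wy": 0, "wz": -4.5, "x": 0, "y": 0, "z": 0, "grip": -1}, {"wx": 0, "wy": 0, "wz": -4.5, "x": 0, "y": 0, "z": 0, "grip": -1}, {"wx": 0, "wy": 0, "wz": 0, "x": 0, "y": 0, "z": 3.5, "grip": -1}, {"wx": 0, "wy": 0, "wz": 0, "x": 0, "y": 0, "z": 3.5, "grip": -1}, {"wx": 0, "wy": 0, "wz": 0, "x": 0, "y": 0, "z": 3, "grip": -1}, {"wx": 0, "wy": 0, "wz": 0, "x": 0, "y": 0, "z": 2, "grip": -1}, {"wx": 0, "wy": 0, "wz": 0, "x": 0, "y": 0, "z": 1, "grip": -1}, {"wx": 0, "wy": 0, "wz": 0, "x": 0, "y": 0, "z": 0.8, "grip": -1}, {"wx": 0, "wy": 0, "wz": 0, "x": 0, "y": 0, "z": 0, "grip": -1}, {"wx": 0, "wy": 0, "wz": 0, "x": 0, "y": 0, "z": 0, "grip": 1}, {"wx": 0, "wy": 0, "wz": 0, "x": 0, "y": 0, "z": 0, "grip": 1}, {"wx": 0, "wy": 0, "wz": 0, "x": 0, "y": 0, "z": 0, "grip": 1}, {"wx": 0, "wy": 0, "wz": 0, "x": 0, "y": 0, "z": 0, "grip": 1}, {"wx": 0, "wy": 0, "wz": 0, "x": 0, "y": 0, "z": 0, "grip": 1}, {"wx": 0, "wy": 0, "wz": 0, "x": 0, "y": 0, "z": 0, "grip": 1}], squeeze=8)

```text
time_s: 3.35
position: [0.6063, -0.3559, 0.0256]
orientation: [0.0, 0.997, 0.078, 0.0]
contact_force: [1.0, -0.6, -0.2]
finger_gap: 0.586
finger_force: 0.0
```

```bash
python3 - <<'E'
from h import *
print(pose()[0], pose()[2]['finger_gap']*88)
a=np.radians(13); e=np.array([.536,-.011])+np.array([np.cos(a),np.sin(a)])*.047
print(e); goto(e[0],e[1],.14,13)
E
```

```text
[ 0.60634275 -0.35589608  0.02564797] 51.559380397843704
[ 5.81795393e-01 -4.27300446e-04]
shift [  3.14 -35.49 -11.45] after-turn axes [  5.6  -35.19 -11.44] turn [ 0.03 -0.04 -4.  ]
```

Opening is 51.6 mm with no force, but the heart is 58 mm wide, so I'll look before lifting.

Request:
move_arm(motion=[{"wx": 0, "wy": 0, "wz": 0, "x": 0, "y": 0, "z": 0, "grip": 1}, {"wx": 0, "wy": 0, "wz": 0, "x": 0, "y": 0, "z": 0, "grip": 1}])

```text
time_s: 3.52
position: [0.6061, -0.3557, 0.0251]
orientation: [-0.0, 0.997, 0.078, 0.0]
contact_force: [-1.0, 0.6, -0.5]
finger_gap: 0.434
finger_force: 0.0
```

```bash
python3 - <<'E'
from h import *
grab('wrist','grip1.png'); o=pose()[2]; print(o['finger_gap'],o['finger_force'])
E
```

```text
0.3907726395843448 0.0
```

View pics/grip1.png

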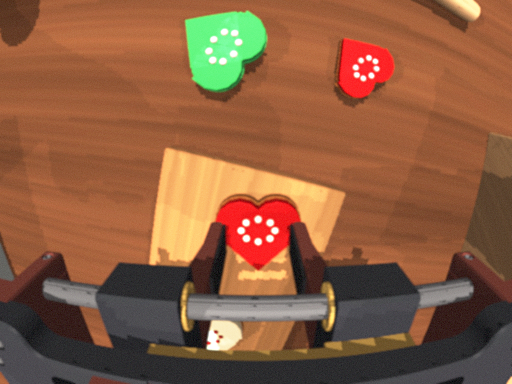

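The picture shows the heart at (258,230), ahead of the fingers, which are closing beside its point near (215,235) and (300,235). My x estimate looks off, so I'll open the gripper and measure again from here.

Request:
move_arm(motion=[{"wx": 0, "wy": 0, "wz": 0, "x": 0, "y": 0, "z": 0, "grip": -1}, {"wx": 0, "wy": 0, "wz": 0, "x": 0, "y": 0, "z": 0, "grip": -1}, {"wx": 0, "wy": 0, "wz": 0, "x": 0, "y": 0, "z": 0, "grip": -1}, {"wx": 0, "wy": 0, "wz": 0, "x": 0, "y": 0, "z": 0, "grip": -1}, {"wx": 0, "wy": 0, "wz": 0, "x": 0, "y": 0, "z": 0, "grip": -1}, {"wx": 0, "wy": 0, "wz": 0, "x": 0, "y": 0, "z": 0, "grip": -1}])

```text
time_s: 4.07
position: [0.6061, -0.3557, 0.025]
orientation: [-0.0, 0.997, 0.078, -0.0]
contact_force: [-0.1, -0.4, -1.0]
finger_gap: 0.802
finger_force: 0.0
```

```bash
python3 heart.py; python3 - <<'E'
from h import *
print(pose()[2]['finger_gap'])
# project known tool points into the wrist image for a check: TCP, fingertips
c=robot.calibration('wrist'); f=192/np.tan(np.radians(c['vfov']/2)); he=np.array(c['hand_eye'])
for q in ([0,0,0],[0,.03,.011],[0,-.03,.011],[.01,0.03,.011]):
    v=he[:3,:3].T@(np.array(q)-he[:3,3]); r=np.hypot(v[0],v[1]); th=np.arctan2(r,v[2]); print(q,np.array([c['cx'],c['cy']])+v[:2]/r*f*th)
print('top', [ray2plane('top',(356.1,157.4),z)[0].round(4) for z in (.02,.028)])
E
```

```text
[ 0.60609151 -0.35568001  0.02502968] [-1.79438182e+02 -1.41183453e+01  3.38077467e-03]
px [257.53738318 226.78504673] A 1960.8916813349351 cen [ 604.52598623 -355.73176151] tip [ 574.61481684 -361.41760164] len 52.50745227384612 wid -27.38156857214751 27.697398986072976 yaw 10.762991907484837
px [362.48        66.32571429] A 1010.770258564502 cen [ 719.47135923 -402.99450462] tip [ 730.4123476  -421.43473323] len 41.646211842288 wid -20.602583114851228 17.679395322891498 yaw 120.6815769762938
0.8925200083213782
[0, 0, 0] [257.97667518 227.31112619]
[0, 0.03, 0.011] [300.93631837 220.45596988]
[0, -0.03, 0.011] [214.91410465 220.4764424 ]
[0.01, 0.03, 0.011] [301.6795623  207.07492051]
top [array([ 0.6017, -0.3561,  0.02  ]), array([ 0.5992, -0.3541,  0.028 ])]
```

View pics/wheart.png

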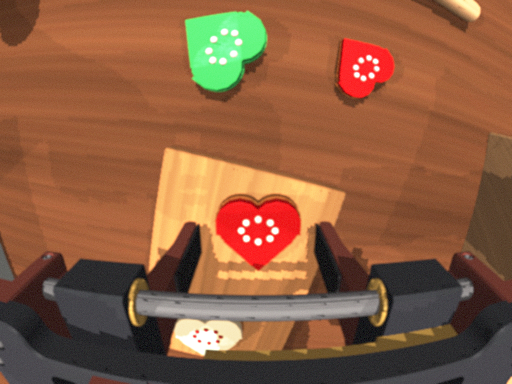

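The new picture puts the heart at (258,228), exactly at the projected TCP, so x and y were right. But the finger ends, at about (197,225) and (317,225), look higher than stated, so the fingers may have closed above the heart. I'll probe downwards in small steps and watch the force.

Request:
move_arm(motion=[{"wx": 0, "wy": 0, "wz": 0, "x": 0, "y": 0, "z": 0.1, "grip": -1}, {"wx": 0, "wy": 0, "wz": 0, "x": 0, "y": 0, "z": 0.1, "grip": -1}, {"wx": 0, "wy": 0, "wz": 0, "x": 0, "y": 0, "z": 0.1, "grip": -1}, {"wx": 0, "wy": 0, "wz": 0, "x": 0, "y": 0, "z": 0.1, "grip": -1}, {"wx": 0, "wy": 0, "wz": 0, "x": 0, "y": 0, "z": 0, "grip": -1}])

```text
time_s: 4.58
position: [0.6059, -0.3555, 0.0207]
orientation: [-0.0, 0.997, 0.078, -0.0]
contact_force: [-0.3, -0.2, -0.5]
finger_gap: 1.0
finger_force: 0.0
```

```bash
python3 - <<'E'
from h import *
g=cv2.imread('pics/grip1.png')[130:300,140:380]; w=cv2.imread('pics/wheart.png')[130:300,140:380]
cv2.imwrite('pics/cmp.png',cv2.resize(np.hstack([g,w]),(800,283),interpolation=cv2.INTER_CUBIC))
E
```

```text
(no output)
```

View pics/cmp.png

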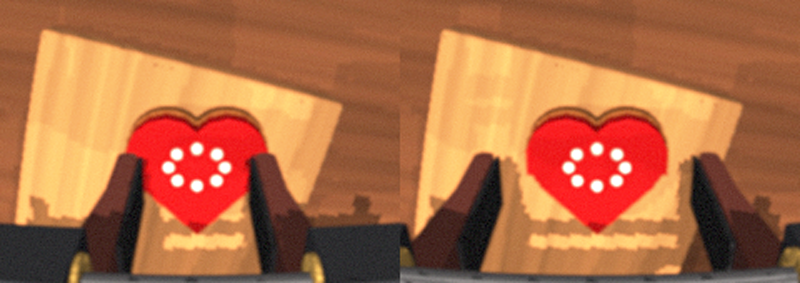

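There was no contact over 4 mm, and in the crop the pads at (140,160) and (255,160) overlap the heart's edges, so the tips are still above it. I'll keep probing.

Request:
move_arm(motion=[{"wx": 0, "wy": 0, "wz": 0, "x": 0, "y": 0, "z": 0.1, "grip": -1}, {"wx": 0, "wy": 0, "wz": 0, "x": 0, "y": 0, "z": 0.1, "grip": -1}, {"wx": 0, "wy": 0, "wz": 0, "x": 0, "y": 0, "z": 0.1, "grip": -1}, {"wx": 0, "wy": 0, "wz": 0, "x": 0, "y": 0, "z": 0.1, "grip": -1}, {"wx": 0, "wy": 0, "wz": 0, "x": 0, "y": 0, "z": 0.1, "grip": -1}])

```text
time_s: 5.0
position: [0.6061, -0.3557, 0.0159]
orientation: [-0.0, 0.997, 0.078, -0.0]
contact_force: [0.0, -0.5, -0.7]
finger_gap: 0.999
finger_force: 0.0
```

Request:
move_arm(motion=[{"wx": 0, "wy": 0, "wz": 0, "x": 0, "y": 0, "z": 0.1, "grip": -1}, {"wx": 0, "wy": 0, "wz": 0, "x": 0, "y": 0, "z": 0.1, "grip": -1}, {"wx": 0, "wy": 0, "wz": 0, "x": 0, "y": 0, "z": 0.1, "grip": -1}, {"wx": 0, "wy": 0, "wz": 0, "x": 0, "y": 0, "z": 0.1, "grip": -1}, {"wx": 0, "wy": 0, "wz": 0, "x": 0, "y": 0, "z": 0.1, "grip": -1}])

```text
time_s: 5.42
position: [0.6061, -0.3557, 0.0109]
orientation: [-0.0, 0.997, 0.078, -0.0]
contact_force: [-0.6, 0.1, -0.0]
finger_gap: 1.002
finger_force: 0.0
```

```bash
python3 - <<'E'
from h import *
p,R,o=pose(); print(p,o['contact_force'],o['joint_pos'])
pR=(p,R); b=grab('wrist'); 
h=cv2.cvtColor(b,cv2.COLOR_RGB2HSV).astype(int)
m=(((h[:,:,0]<6)|(h[:,:,0]>174))&(h[:,:,1]>150)&(h[:,:,2]>80)).astype(np.uint8)
cs,_=cv2.findContours(m[120:290],cv2.RETR_EXTERNAL,cv2.CHAIN_APPROX_SIMPLE)
for c in cs:
  if cv2.contourArea(c)>300: print(cv2.boundingRect(c))
# dark pads near tips: first row of dark brown/black per column
for u in (175,180,185,190,195,200,315,320,325,330,335,340): 
  v=np.where(b[150:300,u].max(1)<75)[0]; print(u,150+v[0] if len(v) else None,end=' ')
E
```

```text
[ 0.60610143 -0.35571739  0.01092541] [-0.59499403  0.05689537 -0.04127044] [-6.28967521e-01  6.96073261e-01  1.43531971e+00  8.87080923e-05
  1.01028087e+00  7.84711012e-01]
(213, 86, 91, 76)
175 236 180 226 185 232 190 None 195 None 200 None 315 None 320 293 325 294 330 226 335 227 340 236
```

Still no contact with the tips nominally at z = 0, so the real tips sit well behind the stated point, about 25 mm by the image. I'll keep going down carefully.

Request:
move_arm(motion=[{"wx": 0, "wy": 0, "wz": 0, "x": 0, "y": 0, "z": 0.1, "grip": -1}, {"wx": 0, "wy": 0, "wz": 0, "x": 0, "y": 0, "z": 0.1, "grip": -1}, {"wx": 0, "wy": 0, "wz": 0, "x": 0, "y": 0, "z": 0.1, "grip": -1}, {"wx": 0, "wy": 0, "wz": 0, "x": 0, "y": 0, "z": 0.1, "grip": -1}, {"wx": 0, "wy": 0, "wz": 0, "x": 0, "y": 0, "z": 0.1, "grip": -1}])

```text
time_s: 5.88
position: [0.606, -0.3557, 0.0059]
orientation: [-0.0, 0.997, 0.078, -0.0]
contact_force: [0.3, 0.5, -0.6]
finger_gap: 1.004
finger_force: 0.0
```

Request:
move_arm(motion=[{"wx": 0, "wy": 0, "wz": 0, "x": 0, "y": 0, "z": 0.1, "grip": -1}, {"wx": 0, "wy": 0, "wz": 0, "x": 0, "y": 0, "z": 0.1, "grip": -1}, {"wx": 0, "wy": 0, "wz": 0, "x": 0, "y": 0, "z": 0.1, "grip": -1}, {"wx": 0, "wy": 0, "wz": 0, "x": 0, "y": 0, "z": 0.1, "grip": -1}, {"wx": 0, "wy": 0, "wz": 0, "x": 0, "y": 0, "z": 0, "grip": -1}])

```text
time_s: 6.3
position: [0.6059, -0.3556, 0.0018]
orientation: [-0.0, 0.997, 0.078, -0.0]
contact_force: [-0.0, 0.0, 0.2]
finger_gap: 1.0
finger_force: 0.0
```

Request:
move_arm(motion=[{"wx": 0, "wy": 0, "wz": 0, "x": 0, "y": 0, "z": 0.1, "grip": -1}, {"wx": 0, "wy": 0, "wz": 0, "x": 0, "y": 0, "z": 0.1, "grip": -1}, {"wx": 0, "wy": 0, "wz": 0, "x": 0, "y": 0, "z": 0.1, "grip": -1}, {"wx": 0, "wy": 0, "wz": 0, "x": 0, "y": 0, "z": 0, "grip": -1}])

```text
time_s: 6.63
position: [0.6059, -0.3556, -0.0012]
orientation: [-0.0, 0.997, 0.078, -0.0]
contact_force: [-0.0, 0.2, -0.3]
finger_gap: 0.995
finger_force: 0.0
```

Still free. I'll close the fingers here and see whether they meet the heart.

Request:
move_arm(motion=[{"wx": 0, "wy": 0, "wz": 0, "x": 0, "y": 0, "z": 0, "grip": 1}, {"wx": 0, "wy": 0, "wz": 0, "x": 0, "y": 0, "z": 0, "grip": 1}, {"wx": 0, "wy": 0, "wz": 0, "x": 0, "y": 0, "z": 0, "grip": 1}, {"wx": 0, "wy": 0, "wz": 0, "x": 0, "y": 0, "z": 0, "grip": 1}, {"wx": 0, "wy": 0, "wz": 0, "x": 0, "y": 0, "z": 0, "grip": 1}, {"wx": 0, "wy": 0, "wz": 0, "x": 0, "y": 0, "z": 0, "grip": 1}, {"wx": 0, "wy": 0, "wz": 0, "x": 0, "y": 0, "z": 0, "grip": 1}], squeeze=8)

```text
time_s: 7.22
position: [0.6061, -0.3557, -0.0009]
orientation: [-0.0, 0.997, 0.078, 0.0]
contact_force: [-0.5, 0.8, 0.1]
finger_gap: 0.65
finger_force: 8.0
```

```bash
python3 - <<'E'
from h import *
p,R,o=pose(); print(p,o['finger_gap']*88,o['finger_force'])
b=grab('wrist','grip2.png')
cv2.imwrite('pics/grip2c.png',cv2.resize(b[130:300,140:380,::-1],(600,425),interpolation=cv2.INTER_CUBIC))
a=np.radians(13); e=np.array([.536,-.011])+np.array([np.cos(a),np.sin(a)])*.047
goto(e[0],e[1],.12,13)
E
```

```text
[ 0.60611224 -0.35570979 -0.00092063] 57.19637717120256 7.999943196773529
shift [  3.16 -35.47 -12.09] after-turn axes [  5.62 -35.17 -12.09] turn [-0. -0. -4.]
```

View pics/grip2c.png

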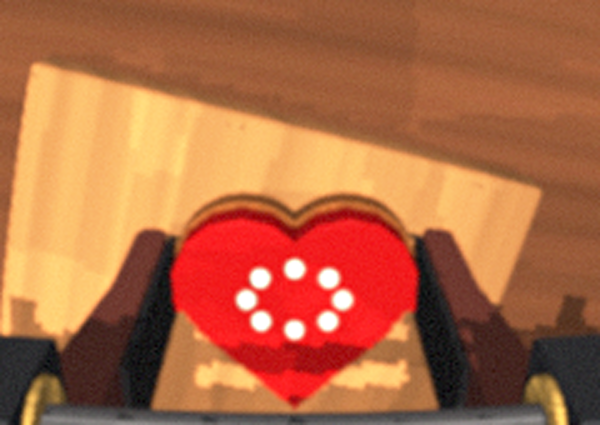

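The crop shows the heart held squarely between the pads at (170,260) and (420,260), with 8 N at 57 mm. The real fingertips are about 25 mm behind the stated point and I'll allow for that from here on. Now I lift it and carry it to the tub.

Request:
move_arm(motion=[{"wx": 0, "wy": 0, "wz": 0, "x": 0, "y": 0, "z": -1.5, "grip": 1}, {"wx": 0, "wy": 0, "wz": 0, "x": 0, "y": 0, "z": -3, "grip": 1}, {"wx": 0, "wy": 0, "wz": 0, "x": 0, "y": 0, "z": -4, "grip": 1}, {"wx": 0, "wy": 0, "wz": 0, "x": 0, "y": 0, "z": -3.5, "grip": 1}, {"wx": 0, "wy": 0, "wz": -4, "x": 0, "y": 0, "z": 0, "grip": 1}, {"wx": 0, "wy": 0, "wz": 0, "x": 0.47, "y": -2.93, "z": 0, "grip": 1}, {"wx": 0, "wy": 0, "wz": 0, "x": 0.47, "y": -2.93, "z": 0, "grip": 1}, {"wx": 0, "wy": 0, "wz": 0, "x": 0.47, "y": -2.93, "z": 0, "grip": 1}, {"wx": 0, "wy": 0, "wz": 0, "x": 0.47, "y": -2.93, "z": 0, "grip": 1}, {"wx": 0, "wy": 0, "wz": 0, "x": 0.47, "y": -2.93, "z": 0, "grip": 1}, {"wx": 0, "wy": 0, "wz": 0, "x": 0.47, "y": -2.93, "z": 0, "grip": 1}, {"wx": 0, "wy": 0, "wz": 0, "x": 0.47, "y": -2.93, "z": 0, "grip": 1}, {"wx": 0, "wy": 0, "wz": 0, "x": 0.47, "y": -2.93, "z": 0, "grip": 1}, {"wx": 0, "wy": 0, "wz": 0, "x": 0.47, "y": -2.93, "z": 0, "grip": 1}, {"wx": 0, "wy": 0, "wz": 0, "x": 0.47, "y": -2.93, "z": 0, "grip": 1}, {"wx": 0, "wy": 0, "wz": 0, "x": 0.47, "y": -2.93, "z": 0, "grip": 1}, {"wx": 0, "wy": 0, "wz": 0, "x": 0.45, "y": -2.94, "z": 0, "grip": 1}, {"wx": 0, "wy": 0, "wz": 0, "x": 0, "y": 0, "z": 0, "grip": 1}, {"wx": 0, "wy": 0, "wz": 0, "x": 0, "y": 0, "z": 0, "grip": 1}])

```text
time_s: 8.85
position: [0.5814, 0.001, 0.1191]
orientation: [-0.0, 0.993, 0.115, -0.0]
contact_force: [-0.5, 0.5, 0.4]
finger_gap: 0.656
finger_force: 8.0
```

```bash
python3 - <<'E'
from h import *
p,R,o=pose(); print(p,o['finger_gap']*88,o['finger_force'])
b=grab('wrist','tub1.png')
goto(.5818,-.0004,-.007,13)
E
```

```text
[0.58138838 0.00104255 0.11912986] 57.68468430426137 8.000122793018818
shift [-0.    0.02 12.61] after-turn axes [-0.    0.03 12.61] turn [ 0.02 -0.    0.09]
```

View pics/tub1.png

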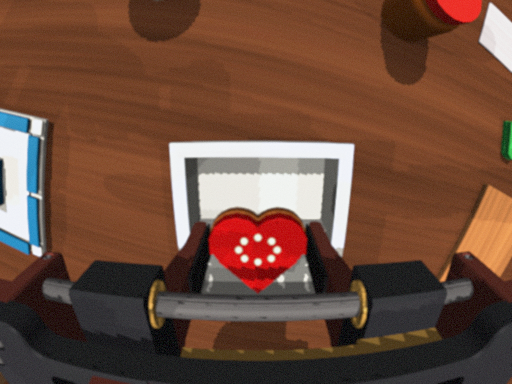

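The heart is held over the empty half, centred at (258,248). The tub's far rim corners are at (169,142) and (354,143), and the rim runs level in the picture, so the yaw is right.

```bash
cat > tubm.py <<'E'
from h import *
pR=pose()[:2]; b=grab('wrist')
h=cv2.cvtColor(b,cv2.COLOR_RGB2HSV).astype(int)
m=((h[:,:,1]<45)&(h[:,:,2]>150)); 
pts=[]
for u in range(190,335,5):
    v=np.where(m[100:200,u])[0]
    if len(v): pts.append((u,100+v[0]-.5))
L=[];Rr=[]
for v in range(160,235,5):
    x=np.where(m[v,140:390])[0]
    L.append((140+x[0]-.5,v)); Rr.append((140+x[-1]+.5,v))
def fit(p):
    P=wrist2plane(p,.06,pR)[:,:2]
    vx,vy,x,y=cv2.fitLine(P.astype(np.float32),cv2.DIST_HUBER,0,.001,.001).ravel()
    return np.array([x,y]),np.array([vx,vy])
F=fit(pts);A=fit(L);B=fit(Rr)
ang=lambda d:np.degrees(np.arctan(d[1]/d[0]))
print('far yaw',np.degrees(np.arctan(-F[1][0]/F[1][1])),'sides',ang(A[1]),ang(B[1]))
def X(a,b):
    s=np.linalg.solve(np.c_[a[1],-b[1]],b[0]-a[0]);return a[0]+s[0]*a[1]
c1,c2=X(F,A),X(F,B);print(c1,c2,np.linalg.norm(c1-c2))
d=A[1]*np.sign(A[1][0])+B[1]*np.sign(B[1][0]);d/=np.linalg.norm(d)
n=(c2-c1)/np.linalg.norm(c2-c1); f=np.array([-n[1],n[0]]); f*=np.sign(f[0])
print('centre',(c1+c2)/2-f*.092,'yaw',np.degrees(np.arctan2(f[1],f[0])))
E
python3 tubm.py
```

```text
far yaw 12.994507 sides 12.410169 12.905495
[0.611801   0.08409773] [ 0.6464795  -0.06617694] 0.1542241
centre [ 0.53949624 -0.01172651] yaw 12.994504
```

Request:
move_arm(motion=[{"wx": 0, "wy": 0, "wz": 0, "x": 0, "y": 0, "z": 0, "grip": 1}])

```text
time_s: 9.03
position: [0.582, -0.0015, 0.1191]
orientation: [0.0, 0.994, 0.113, 0.0]
contact_force: [-0.2, -0.3, -1.0]
finger_gap: 0.654
finger_force: 8.0
```

Request:
move_arm(motion=[{"wx": 0, "wy": 0, "wz": 0, "x": 0.2, "y": 0, "z": 3, "grip": 1}, {"wx": 0, "wy": 0, "wz": 0, "x": 0, "y": 0, "z": 3.5, "grip": 1}, {"wx": 0, "wy": 0, "wz": 0, "x": 0, "y": 0, "z": 3, "grip": 1}, {"wx": 0, "wy": 0, "wz": 0, "x": 0, "y": 0, "z": 1.5, "grip": 1}, {"wx": 0, "wy": 0, "wz": 0, "x": 0, "y": 0, "z": 0.8, "grip": 1}, {"wx": 0, "wy": 0, "wz": 0, "x": 0, "y": 0, "z": 0.4, "grip": 1}, {"wx": 0, "wy": 0, "wz": 0, "x": 0, "y": 0, "z": 0.2, "grip": 1}, {"wx": 0, "wy": 0, "wz": 0, "x": 0, "y": 0, "z": 0.1, "grip": 1}, {"wx": 0, "wy": 0, "wz": 0, "x": 0, "y": 0, "z": 0, "grip": 1}])

```text
time_s: 9.78
position: [0.5847, -0.0003, -0.0049]
orientation: [0.0, 0.994, 0.113, 0.001]
contact_force: [1.0, 0.3, 0.8]
finger_gap: 0.662
finger_force: 8.0
```

Request:
move_arm(motion=[{"wx": 0, "wy": 0, "wz": 0, "x": 0, "y": 0, "z": 0.1, "grip": 1}, {"wx": 0, "wy": 0, "wz": 0, "x": 0, "y": 0, "z": 0.1, "grip": 1}, {"wx": 0, "wy": 0, "wz": 0, "x": 0, "y": 0, "z": 0.05, "grip": 1}, {"wx": 0, "wy": 0, "wz": 0, "x": 0, "y": 0, "z": 0, "grip": 1}])

```text
time_s: 10.12
position: [0.5841, 0.0001, -0.008]
orientation: [0.0, 0.994, 0.113, 0.0]
contact_force: [0.1, 0.1, 2.1]
finger_gap: 0.653
finger_force: 8.0
```

Request:
move_arm(motion=[{"wx": 0, "wy": 0, "wz": 0, "x": 0, "y": 0, "z": 0, "grip": -0.7}, {"wx": 0, "wy": 0, "wz": 0, "x": 0, "y": 0, "z": 0, "grip": -0.7}, {"wx": 0, "wy": 0, "wz": 0, "x": 0, "y": 0, "z": 0, "grip": -0.7}, {"wx": 0, "wy": 0, "wz": 0, "x": 0, "y": 0, "z": -1, "grip": -0.7}, {"wx": 0, "wy": 0, "wz": 0, "x": 0, "y": 0, "z": -2.5, "grip": -0.7}, {"wx": 0, "wy": 0, "wz": 0, "x": 0, "y": 0, "z": -3.5, "grip": -0.7}, {"wx": 0, "wy": 0, "wz": 0, "x": 0, "y": 0, "z": -3.5, "grip": -0.7}, {"wx": 0, "wy": 0, "wz": 0, "x": 0, "y": 0, "z": -3.5, "grip": -0.7}, {"wx": 0, "wy": 0, "wz": 0, "x": 0, "y": 0, "z": 0, "grip": -0.7}, {"wx": 0, "wy": 0, "wz": 0, "x": 0, "y": 0, "z": 0, "grip": -0.7}])

```text
time_s: 10.95
position: [0.5857, -0.0001, 0.1347]
orientation: [0.001, 0.994, 0.113, 0.003]
contact_force: [0.1, -0.7, -0.4]
finger_gap: 0.847
finger_force: 0.0
```

```bash
python3 - <<'E'
from h import *
t=grab('top'); pR=pose()[:2]; w=grab('wrist','after.png'); print(pR[0])
h=cv2.cvtColor(w,cv2.COLOR_RGB2HSV).astype(int)
m=(((h[:,:,0]<6)|(h[:,:,0]>174))&(h[:,:,1]>150)&(h[:,:,2]>80)).astype(np.uint8)
cs,_=cv2.findContours(m,cv2.RETR_EXTERNAL,cv2.CHAIN_APPROX_NONE)
for c in cs:
    if cv2.contourArea(c)>300:
        P=wrist2plane(c[:,0],.021,pR)[:,:2]*1000
        a=np.radians(13);e=np.array([539.5,-11.7]);T=(P-e)@np.array([[np.cos(a),-np.sin(a)],[np.sin(a),np.cos(a)]])
        print(cv2.boundingRect(c),'tub frame',T.min(0),T.max(0))
goto(.5087,.3335,.13,-2.4)
E
python3 tubm.py
```

```text
[5.84035766e-01 3.16408476e-05 1.32659568e-01]
(231, 162, 53, 49) tub frame [ 14.87127972 -24.41646725] [66.05319578 28.57005092]
(413, 0, 57, 28) tub frame [ 225.47634235 -245.77496503] [ 269.02412612 -163.99375084]
shift [  0.26 -34.15   0.15] after-turn axes [ -8.82 -33.     0.14] turn [-1.00e-02  4.00e-02  1.54e+01]
far yaw 12.782518 sides 13.342708 12.7270565
[0.6120124  0.08507287] [ 0.6463364  -0.06621839] 0.155136
centre [ 0.5394544  -0.01092785] yaw 12.782518
```

The heart lies flat in the empty half, from 15 to 66 mm in tub x. The second tub measurement agrees with the first: (0.5395,-0.0113), yaw 12.9°. Now to the lid.

Request:
move_arm(motion=[{"wx": 0, "wy": 0, "wz": 0, "x": 0, "y": -2.63, "z": 0, "grip": -0.7}, {"wx": 0, "wy": 0, "wz": 0, "x": 0, "y": -2.63, "z": 0, "grip": -0.7}, {"wx": 0, "wy": 0, "wz": 0, "x": 0, "y": -2.63, "z": 0, "grip": -0.7}, {"wx": 0, "wy": 0, "wz": 0, "x": 0, "y": -2.63, "z": 0, "grip": -0.7}, {"wx": 0, "wy": 0, "wz": 0, "x": 0, "y": -2.63, "z": 0, "grip": -0.7}, {"wx": 0, "wy": 0, "wz": 0, "x": 0, "y": -2.63, "z": 0, "grip": -0.7}, {"wx": 0, "wy": 0, "wz": 0, "x": 0, "y": -2.63, "z": 0, "grip": -0.7}, {"wx": 0, "wy": 0, "wz": 0, "x": 0, "y": -2.63, "z": 0, "grip": -0.7}, {"wx": 0, "wy": 0, "wz": 0, "x": 0, "y": -2.63, "z": 0, "grip": -0.7}, {"wx": 0, "wy": 0, "wz": 0, "x": 0, "y": -2.63, "z": 0, "grip": -0.7}, {"wx": 0, "wy": 0, "wz": 0, "x": 0, "y": -2.63, "z": 0, "grip": -0.7}, {"wx": 0, "wy": 0, "wz": 0, "x": 0, "y": -2.63, "z": 0, "grip": -0.7}, {"wx": 0, "wy": 0, "wz": 0, "x": 0.3, "y": -2.6, "z": 0, "grip": -0.7}, {"wx": 0, "wy": 0, "wz": 5.1, "x": 0, "y": 0, "z": 0, "grip": -0.7}, {"wx": 0, "wy": 0, "wz": 5.1, "x": 0, "y": 0, "z": 0, "grip": -0.7}, {"wx": 0, "wy": 0, "wz": 5.1, "x": 0, "y": 0, "z": 0, "grip": -0.7}, {"wx": 0, "wy": 0, "wz": 0, "x": 0, "y": 0, "z": 0, "grip": -0.7}, {"wx": 0, "wy": 0, "wz": 0, "x": 0, "y": 0, "z": 0, "grip": -0.7}, {"wx": 0, "wy": 0, "wz": 0, "x": 0, "y": 0, "z": 0, "grip": -0.7}])

```text
time_s: 12.68
position: [0.5091, 0.3331, 0.1305]
orientation: [0.0, 1.0, -0.019, -0.001]
contact_force: [-0.1, 0.5, -0.1]
finger_gap: 0.846
finger_force: 0.0
```

```bash
python3 - <<'E'
from h import *
pR=pose()[:2]; b=grab('wrist','lid.png'); print(pR[0])
h=cv2.cvtColor(b,cv2.COLOR_RGB2HSV).astype(int)
m=((h[:,:,0]>95)&(h[:,:,0]<112)&(h[:,:,1]>120)&(h[:,:,2]>80)).astype(np.uint8)
n,l,s,c=cv2.connectedComponentsWithStats(m)
for i in range(1,n):
    if s[i,4]<60: continue
    ys,xs=np.where(l==i)
    for z in (.029,.048):
        P=wrist2plane(np.c_[xs,ys],z,pR)[:,:2]*1000
        r=cv2.minAreaRect(P.astype(np.float32)); print(s[i,:4],z,np.round(r[0],1),np.round(r[1],1),round(r[2],1))
E
```

```text
[0.50914038 0.33313632 0.13051548]
[197  87 119  19] 0.029 [594.5 331.5] [110.9  17.2] 87.8
[197  87 119  19] 0.048 [594.3 331.4] [103.4  16. ] 87.8
[178 108  20  69] 0.029 [553.1 399.6] [17.3 66.9] 87.7
[178 108  20  69] 0.048 [555.7 395. ] [16.1 62.4] 87.7
[316 108  20  69] 0.029 [548.1 266. ] [17.  67.2] 87.7
[316 108  20  69] 0.048 [551.1 270.4] [15.8 62.6] 87.7
[248 152  18  65] 0.029 [507.8 334.2] [17.  65.9] 87.3
[248 152  18  65] 0.048 [513.5 333.9] [15.9 61.4] 87.3
[182 184  20  61] 0.029 [477.9 402.7] [17.4 67.2] 87.7
[182 184  20  61] 0.048 [485.6 397.8] [16.2 62.6] 87.7
[311 184  21  60] 0.029 [473.4 268.9] [17.2 66. ] 88.1
[311 184  21  60] 0.048 [481.4 273.1] [16.1 61.5] 88.1
[205 246 104  16] 0.029 [430.9 337.4] [111.5  18.8] 87.4
[205 246 104  16] 0.048 [441.8 336.9] [103.9  17.5] 87.4
```

Against the lid's known layout, its centre is (0.5127,0.3341) with yaw -2.3° in the wrist frame. The same few mm of offset from the top view shows up on the tub, so lid and tub agree relative to each other. Next I grip the handle.

Request:
move_arm(motion=[{"wx": 0, "wy": 0, "wz": 0, "x": 0.35, "y": -0.1, "z": 3, "grip": -0.7}, {"wx": 0, "wy": 0, "wz": 0, "x": 0, "y": 0, "z": 3.5, "grip": -0.7}, {"wx": 0, "wy": 0, "wz": 0, "x": 0, "y": 0, "z": 3, "grip": -0.5}, {"wx": 0, "wy": 0, "wz": 0, "x": 0, "y": 0, "z": 1.5, "grip": -0.5}, {"wx": 0, "wy": 0, "wz": 0, "x": 0, "y": 0, "z": 0.8, "grip": -0.5}, {"wx": 0, "wy": 0, "wz": 0, "x": 0, "y": 0, "z": 0, "grip": 0}, {"wx": 0, "wy": 0, "wz": 0, "x": 0, "y": 0, "z": 0, "grip": 1}, {"wx": 0, "wy": 0, "wz": 0, "x": 0, "y": 0, "z": 0, "grip": 1}, {"wx": 0, "wy": 0, "wz": 0, "x": 0, "y": 0, "z": 0, "grip": 1}, {"wx": 0, "wy": 0, "wz": 0, "x": 0, "y": 0, "z": 0, "grip": 1}, {"wx": 0, "wy": 0, "wz": 0, "x": 0, "y": 0, "z": 0, "grip": 1}, {"wx": 0, "wy": 0, "wz": 0, "x": 0, "y": 0, "z": 0, "grip": 1}, {"wx": 0, "wy": 0, "wz": 0, "x": 0, "y": 0, "z": 0, "grip": 1}, {"wx": 0, "wy": 0, "wz": 0, "x": 0, "y": 0, "z": 0, "grip": 1}, {"wx": 0, "wy": 0, "wz": 0, "x": 0, "y": 0, "z": 0, "grip": 1}], squeeze=40)

```text
time_s: 13.98
position: [0.5135, 0.3344, 0.0141]
orientation: [-0.0, 1.0, -0.02, 0.0]
contact_force: [-1.0, -0.9, 6.1]
finger_gap: 0.2
finger_force: 40.0
```

Request:
move_arm(motion=[{"wx": 0, "wy": 0, "wz": 0, "x": 0, "y": 0, "z": -0.5, "grip": 1}, {"wx": 0, "wy": 0, "wz": 0, "x": 0, "y": 0, "z": -1, "grip": 1}, {"wx": 0, "wy": 0, "wz": 0, "x": 0, "y": 0, "z": -2, "grip": 1}, {"wx": 0, "wy": 0, "wz": 0, "x": 0, "y": 0, "z": -2, "grip": 1}, {"wx": 0, "wy": 0, "wz": 0, "x": 0, "y": 0, "z": -2, "grip": 1}, {"wx": 0, "wy": 0, "wz": 0, "x": 0, "y": 0, "z": -2, "grip": 1}, {"wx": 0, "wy": 0, "wz": 0, "x": 0, "y": 0, "z": -1, "grip": 1}, {"wx": 0, "wy": 0, "wz": 0, "x": 0, "y": 0, "z": 0, "grip": 1}, {"wx": 0, "wy": 0, "wz": 0, "x": 0, "y": 0, "z": 0, "grip": 1}])

```text
time_s: 14.73
position: [0.5133, 0.3345, 0.1188]
orientation: [-0.0, 1.0, -0.02, 0.0]
contact_force: [-0.6, 0.1, -3.2]
finger_gap: 0.201
finger_force: 40.0
```

```bash
cat > lidm.py <<'E'
from h import *
pR=pose()[:2]; b=grab('wrist','lid2.png')
h=cv2.cvtColor(b,cv2.COLOR_RGB2HSV).astype(int)
m=((h[:,:,0]>95)&(h[:,:,0]<112)&(h[:,:,1]>120)&(h[:,:,2]>80)).astype(np.uint8)
n,l,s,c=cv2.connectedComponentsWithStats(m)
import sys; zs=float(sys.argv[1])
for i in range(1,n):
    if s[i,4]<60: continue
    ys,xs=np.where(l==i)
    P=wrist2plane(np.c_[xs,ys],zs,pR)
    T=pR[1].inv().apply(P-pR[0])[:,:2]*1000
    r=cv2.minAreaRect(T.astype(np.float32)); print(s[i,:4],'tool',np.round(r[0],1),np.round(r[1],1),round(r[2],1))
E
python3 lidm.py .129; python3 -c "
from h import *
print(pose()[0],pose()[2]['contact_force']);goto(.540,-.011,.114,12.9)"
```

```text
[159  86 197  33] tool [81.  -0.5] [113.6  17.6] 89.9
[130 122  36 109] tool [ 36.  -68.3] [69.4 18. ] 0.0
[350 122  36 109] tool [36.  67.3] [18.2 69.5] 89.8
[241 197  33  98] tool [-11.4  -0.3] [19.9 72. ] 89.0
[143 239  27  27] tool [-14.9 -68.4] [18.2 20.1] 89.7
[345 238  27  28] tool [-14.4  67.3] [20.7 18.1] 0.3
[233 325  50  16] tool [-86.2  -0.3] [38.5 17.1] 89.9
[0.51259735 0.3341135  0.11781857] [-0.28691621 -0.27515248 -3.93309451]
shift [ 4.13 34.37  0.39] after-turn axes [-5.03 34.25  0.38] turn [  0.02   0.07 -15.2 ]
```

The lid hangs level and square in the grip, with its centre 2 mm behind the TCP along x. Turning and carrying it to the tub.

Request:
move_arm(motion=[{"wx": 0, "wy": 0, "wz": -5.1, "x": 0, "y": 0, "z": 0, "grip": 1}, {"wx": 0, "wy": 0, "wz": -5.1, "x": 0, "y": 0, "z": 0, "grip": 1}, {"wx": 0, "wy": 0, "wz": -5, "x": 0, "y": 0, "z": 0, "grip": 1}, {"wx": 0, "wy": 0, "wz": 0, "x": -0.35, "y": 1.5, "z": 0, "grip": 1}, {"wx": 0, "wy": 0, "wz": 0, "x": -0.35, "y": 2.4, "z": 0, "grip": 1}, {"wx": 0, "wy": 0, "wz": 0, "x": -0.35, "y": 2.4, "z": 0, "grip": 1}, {"wx": 0, "wy": 0, "wz": 0, "x": -0.35, "y": 2.4, "z": 0, "grip": 1}, {"wx": 0, "wy": 0, "wz": 0, "x": -0.35, "y": 2.4, "z": 0, "grip": 1}, {"wx": 0, "wy": 0, "wz": 0, "x": -0.35, "y": 2.4, "z": 0, "grip": 1}, {"wx": 0, "wy": 0, "wz": 0, "x": -0.35, "y": 2.4, "z": 0, "grip": 1}, {"wx": 0, "wy": 0, "wz": 0, "x": -0.35, "y": 2.4, "z": 0, "grip": 1}, {"wx": 0, "wy": 0, "wz": 0, "x": -0.35, "y": 2.4, "z": 0, "grip": 1}, {"wx": 0, "wy": 0, "wz": 0, "x": -0.35, "y": 2.4, "z": 0, "grip": 1}, {"wx": 0, "wy": 0, "wz": 0, "x": -0.35, "y": 2.4, "z": 0, "grip": 1}, {"wx": 0, "wy": 0, "wz": 0, "x": -0.35, "y": 2.4, "z": 0, "grip": 1}, {"wx": 0, "wy": 0, "wz": 0, "x": -0.35, "y": 2.4, "z": 0, "grip": 1}, {"wx": 0, "wy": 0, "wz": 0, "x": -0.35, "y": 2.4, "z": 0, "grip": 1}, {"wx": 0, "wy": 0, "wz": 0, "x": 0, "y": 1.55, "z": 0, "grip": 1}, {"wx": 0, "wy": 0, "wz": 0, "x": 0, "y": 0, "z": 0, "grip": 1}, {"wx": 0, "wy": 0, "wz": 0, "x": 0, "y": 0, "z": 0, "grip": 1}])

```text
time_s: 16.45
position: [0.5409, -0.0113, 0.1175]
orientation: [-0.0, 0.994, 0.111, -0.001]
contact_force: [-0.7, 0.2, -3.1]
finger_gap: 0.202
finger_force: 40.0
```

```bash
python3 - <<'E'
from h import *
print(pose()[0],pose()[2]['finger_gap'],pose()[2]['contact_force']);goto(.5415,-.0109,.064,12.9)
# top-view check: lid rectangle (raised) from blue seals
t=grab('top'); h=cv2.cvtColor(t,cv2.COLOR_RGB2HSV).astype(int)
m=(h[:,:,0]>95)&(h[:,:,0]<112)&(h[:,:,1]>120)&(h[:,:,2]>80); ys,xs=np.where(m); print(xs.min(),xs.max(),ys.min(),ys.max(),len(xs))
P=ray2plane('top',np.c_[xs,ys],.133)[:,:2]*1000; print(cv2.minAreaRect(P.astype(np.float32)))
E
```

```text
[ 0.5408949  -0.0113022   0.11751742] 0.20233006818511837 [-0.66895091  0.20760903 -3.12582042]
shift [ 0.08 -0.02  5.35] after-turn axes [ 0.07 -0.03  5.35] turn [-0.06  0.12 -0.2 ]
239 286 141 188 145
((561.9817504882812, -42.991127014160156), (206.51812744140625, 102.79829406738281), 41.87419891357422)
```

Request:
move_arm(motion=[{"wx": 0, "wy": 0, "wz": 0, "x": 0.1, "y": 0, "z": 1.2, "grip": 1}, {"wx": 0, "wy": 0, "wz": 0, "x": 0, "y": 0, "z": 1.5, "grip": 1}, {"wx": 0, "wy": 0, "wz": 0, "x": 0, "y": 0, "z": 0.8, "grip": 1}, {"wx": 0, "wy": 0, "wz": 0, "x": 0, "y": 0, "z": 0.3, "grip": 1}, {"wx": 0, "wy": 0, "wz": 0, "x": 0, "y": 0, "z": 0.3, "grip": 1}, {"wx": 0, "wy": 0, "wz": 0, "x": 0, "y": 0, "z": 0.3, "grip": 1}, {"wx": 0, "wy": 0, "wz": 0, "x": 0, "y": 0, "z": 0.2, "grip": 1}, {"wx": 0, "wy": 0, "wz": 0, "x": 0, "y": 0, "z": 0, "grip": 1}])

```text
time_s: 17.17
position: [0.543, -0.01, 0.0725]
orientation: [-0.0, 0.994, 0.112, -0.0]
contact_force: [-0.4, 0.1, -3.6]
finger_gap: 0.204
finger_force: 40.0
```

Request:
move_arm(motion=[{"wx": 0, "wy": 0, "wz": 0, "x": 0, "y": 0, "z": 0.2, "grip": 1}, {"wx": 0, "wy": 0, "wz": 0, "x": 0, "y": 0, "z": 0.2, "grip": 1}, {"wx": 0, "wy": 0, "wz": 0, "x": 0, "y": 0, "z": 0.2, "grip": 1}, {"wx": 0, "wy": 0, "wz": 0, "x": 0, "y": 0, "z": 0, "grip": 1}])

```text
time_s: 17.5
position: [0.5428, -0.0101, 0.0663]
orientation: [-0.0, 0.994, 0.112, -0.0]
contact_force: [-0.1, 0.4, -4.2]
finger_gap: 0.198
finger_force: 40.0
```

The lid is entering freely with no contact force. Down the last few mm.

Request:
move_arm(motion=[{"wx": 0, "wy": 0, "wz": 0, "x": 0, "y": 0, "z": 0.1, "grip": 1}, {"wx": 0, "wy": 0, "wz": 0, "x": 0, "y": 0, "z": 0.1, "grip": 1}, {"wx": 0, "wy": 0, "wz": 0, "x": 0, "y": 0, "z": 0.1, "grip": 1}, {"wx": 0, "wy": 0, "wz": 0, "x": 0, "y": 0, "z": 0, "grip": 1}])

```text
time_s: 17.83
position: [0.5431, -0.0102, 0.0641]
orientation: [-0.0, 0.994, 0.112, 0.0]
contact_force: [-2.0, 1.0, 1.7]
finger_gap: 0.198
finger_force: 40.0
```

Contact at the expected seated height. Releasing, rising, and measuring the seals.

Request:
move_arm(motion=[{"wx": 0, "wy": 0, "wz": 0, "x": 0, "y": 0, "z": 0, "grip": -0.2}, {"wx": 0, "wy": 0, "wz": 0, "x": 0, "y": 0, "z": 0, "grip": -0.2}, {"wx": 0, "wy": 0, "wz": 0, "x": 0, "y": 0, "z": 0, "grip": -0.2}, {"wx": 0, "wy": 0, "wz": 0, "x": 0, "y": 0, "z": 0, "grip": -0.2}, {"wx": 0, "wy": 0, "wz": 0, "x": 0, "y": 0, "z": -1, "grip": -0.2}, {"wx": 0, "wy": 0, "wz": 0, "x": 0, "y": 0, "z": -2.5, "grip": -0.2}, {"wx": 0, "wy": 0, "wz": 0, "x": 0, "y": 0, "z": -3, "grip": -0.2}, {"wx": 0, "wy": 0, "wz": 0, "x": 0, "y": 0, "z": -3.5, "grip": -0.2}, {"wx": 0, "wy": 0, "wz": 0, "x": 0, "y": 0, "z": 0, "grip": -0.2}, {"wx": 0, "wy": 0, "wz": 0, "x": 0, "y": 0, "z": 0, "grip": -0.2}])

```text
time_s: 18.67
position: [0.545, -0.0104, 0.1664]
orientation: [0.001, 0.994, 0.112, 0.003]
contact_force: [-0.0, 0.3, -0.6]
finger_gap: 0.599
finger_force: 0.0
```

```bash
python3 lidm.py .091; python3 - <<'E'
from h import *
print(pose()[0])
b=cv2.imread('pics/lid2.png')
h=cv2.cvtColor(b,cv2.COLOR_BGR2HSV).astype(int)
t=grab('top'); cv2.imwrite('pics/c.png',np.vstack([cv2.resize(b,(480,360)),cv2.resize(t[125:215,210:330,::-1],(480,240))]) if False else cv2.resize(b,(640,480)))
E
```

```text
[194  94 125  20] tool [78.8 -1.4] [106.1  16.3] 90.0
[174 116  21  72] tool [ 36.8 -65.1] [16.7 64. ] 89.9
[318 116  22  72] tool [36.8 62.4] [64.1 16.8] 0.0
[247 160  19  70] tool [-3.5 -1.4] [15.9 65.7] 89.6
[179 195  19  54] tool [-30.3 -65.1] [55.1 16.5] 0.0
[316 195  19  52] tool [-29.3  62.5] [16.6 53. ] 89.8
[211 259  94  15] tool [-77.5  -0.2] [94.5 16.9] 90.0
[ 0.54348558 -0.01017849  0.16462989]
```

View pics/c.png

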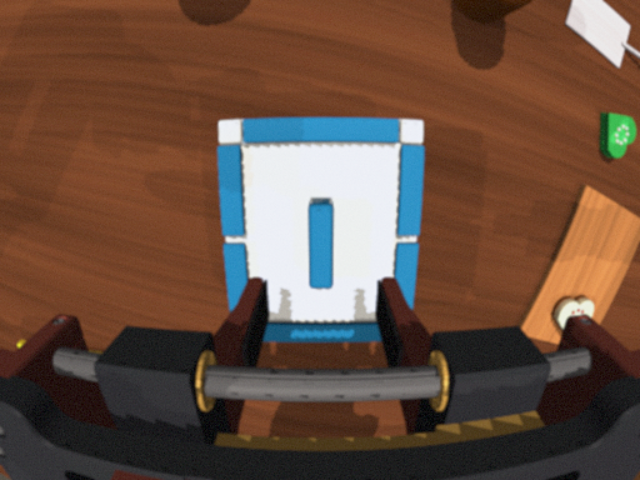

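The picture shows the lid squarely on the tub, with all four sides parallel and the tub fully covered. The handle is at (320,243), and the apparent height matches the 50 mm rise to the seated level. Raised seal tops are therefore at z = 0.079 and home is 0.072. Now I close the fingers and go above seal a.

Request:
move_arm(motion=[{"wx": 0, "wy": 0, "wz": 0, "x": 2.7, "y": 0, "z": 0, "grip": 1}, {"wx": 0, "wy": 0, "wz": 0, "x": 2.7, "y": 0, "z": 0, "grip": 1}, {"wx": 0, "wy": 0, "wz": 0, "x": 2.8, "y": 0, "z": 0, "grip": 1}, {"wx": 0, "wy": 0, "wz": 0, "x": 0, "y": 0, "z": 2, "grip": 1}, {"wx": 0, "wy": 0, "wz": 0, "x": 0, "y": 0, "z": 2, "grip": 1}, {"wx": 0, "wy": 0, "wz": 0, "x": 0, "y": 0, "z": 1.5, "grip": 1}, {"wx": 0, "wy": 0, "wz": 0, "x": 0, "y": 0, "z": 1, "grip": 1}, {"wx": 0, "wy": 0, "wz": 0, "x": 0, "y": 0, "z": 0, "grip": 1}, {"wx": 0, "wy": 0, "wz": 0, "x": 0, "y": 0, "z": 0, "grip": 1}], squeeze=15)

```text
time_s: 19.52
position: [0.6218, 0.0082, 0.0974]
orientation: [-0.0, 0.994, 0.112, -0.001]
contact_force: [-0.0, 0.1, -0.3]
finger_gap: 0.005
finger_force: 0.0
```

```bash
python3 - <<'E'
from h import *
p,R,o=pose();print(p,o['finger_gap'],o['finger_force'])
a=np.radians(12.9);print('lid frame',(p[:2]-[.541,-.0106])@np.array([[np.cos(a),-np.sin(a)],[np.sin(a),np.cos(a)]]))
E
python3 lidm.py .079
```

```text
[0.62181946 0.00824948 0.09739114] 0.0053986135224898075 0.0
lid frame [0.08298783 0.00033078]
[182 203 153  22] tool [2.1 0. ] [110.9  16.7] 89.9
[159 225  26  52] tool [-30.6 -66.3] [17.4 46.5] 89.9
[332 225  25  53] tool [-31.1  66.1] [47.4 17.2] 0.4
[253 321  10  24] tool [-1.154e+02 -1.000e-01] [30.6  8.4] 0.5
```

Seal a is within 2 mm of the TCP. Pressing down gradually.

Request:
move_arm(motion=[{"wx": 0, "wy": 0, "wz": 0, "x": 0.1, "y": 0, "z": 0.3, "grip": 1}, {"wx": 0, "wy": 0, "wz": 0, "x": 0, "y": 0, "z": 0.3, "grip": 1}, {"wx": 0, "wy": 0, "wz": 0, "x": 0, "y": 0, "z": 0.2, "grip": 1}, {"wx": 0, "wy": 0, "wz": 0, "x": 0, "y": 0, "z": 0.2, "grip": 1}, {"wx": 0, "wy": 0, "wz": 0, "x": 0, "y": 0, "z": 0, "grip": 1}])

```text
time_s: 19.98
position: [0.6237, 0.0084, 0.0884]
orientation: [-0.0, 0.994, 0.112, -0.0]
contact_force: [0.7, -0.2, 0.7]
finger_gap: 0.007
finger_force: 0.0
```

Request:
move_arm(motion=[{"wx": 0, "wy": 0, "wz": 0, "x": 0, "y": 0, "z": 0.2, "grip": 1}, {"wx": 0, "wy": 0, "wz": 0, "x": 0, "y": 0, "z": 0.2, "grip": 1}, {"wx": 0, "wy": 0, "wz": 0, "x": 0, "y": 0, "z": 0.2, "grip": 1}, {"wx": 0, "wy": 0, "wz": 0, "x": 0, "y": 0, "z": 0.2, "grip": 1}, {"wx": 0, "wy": 0, "wz": 0, "x": 0, "y": 0, "z": 0, "grip": 1}])

```text
time_s: 20.4
position: [0.6235, 0.0084, 0.08]
orientation: [-0.0, 0.994, 0.112, -0.0]
contact_force: [-0.7, -0.4, 0.1]
finger_gap: 0.009
finger_force: 0.0
```

Request:
move_arm(motion=[{"wx": 0, "wy": 0, "wz": 0, "x": 0, "y": 0, "z": 0.2, "grip": 1}, {"wx": 0, "wy": 0, "wz": 0, "x": 0, "y": 0, "z": 0.2, "grip": 1}, {"wx": 0, "wy": 0, "wz": 0, "x": 0, "y": 0, "z": 0.2, "grip": 1}, {"wx": 0, "wy": 0, "wz": 0, "x": 0, "y": 0, "z": 0.2, "grip": 1}, {"wx": 0, "wy": 0, "wz": 0, "x": 0, "y": 0, "z": 0, "grip": 1}])

```text
time_s: 20.82
position: [0.6235, 0.0084, 0.072]
orientation: [-0.0, 0.994, 0.112, -0.0]
contact_force: [0.4, 0.7, 0.4]
finger_gap: 0.005
finger_force: 0.0
```

Request:
move_arm(motion=[{"wx": 0, "wy": 0, "wz": 0, "x": 0, "y": 0, "z": 0.15, "grip": 1}, {"wx": 0, "wy": 0, "wz": 0, "x": 0, "y": 0, "z": 0.15, "grip": 1}, {"wx": 0, "wy": 0, "wz": 0, "x": 0, "y": 0, "z": 0.15, "grip": 1}, {"wx": 0, "wy": 0, "wz": 0, "x": 0, "y": 0, "z": 0.15, "grip": 1}, {"wx": 0, "wy": 0, "wz": 0, "x": 0, "y": 0, "z": 0, "grip": 1}])

```text
time_s: 21.23
position: [0.6236, 0.0084, 0.0662]
orientation: [-0.0, 0.994, 0.112, -0.0]
contact_force: [0.0, 1.0, -1.0]
finger_gap: 0.005
finger_force: 0.0
```

Request:
move_arm(motion=[{"wx": 0, "wy": 0, "wz": 0, "x": 0, "y": 0, "z": 0.15, "grip": 1}, {"wx": 0, "wy": 0, "wz": 0, "x": 0, "y": 0, "z": 0.15, "grip": 1}, {"wx": 0, "wy": 0, "wz": 0, "x": 0, "y": 0, "z": 0.15, "grip": 1}, {"wx": 0, "wy": 0, "wz": 0, "x": 0, "y": 0, "z": 0.15, "grip": 1}, {"wx": 0, "wy": 0, "wz": 0, "x": 0, "y": 0, "z": 0, "grip": 1}])

```text
time_s: 21.65
position: [0.6236, 0.0084, 0.0602]
orientation: [-0.0, 0.994, 0.112, -0.0]
contact_force: [1.1, -0.2, 0.3]
finger_gap: 0.006
finger_force: 0.0
```

Request:
move_arm(motion=[{"wx": 0, "wy": 0, "wz": 0, "x": 0, "y": 0, "z": 0.15, "grip": 1}, {"wx": 0, "wy": 0, "wz": 0, "x": 0, "y": 0, "z": 0.15, "grip": 1}, {"wx": 0, "wy": 0, "wz": 0, "x": 0, "y": 0, "z": 0.1, "grip": 1}, {"wx": 0, "wy": 0, "wz": 0, "x": 0, "y": 0, "z": 0.1, "grip": 1}, {"wx": 0, "wy": 0, "wz": 0, "x": 0, "y": 0, "z": 0, "grip": 1}])

```text
time_s: 22.07
position: [0.6238, 0.0084, 0.056]
orientation: [-0.0, 0.994, 0.112, 0.0]
contact_force: [-2.1, 1.0, 4.1]
finger_gap: 0.007
finger_force: 2.0
```

```bash
python3 - <<'E'
from h import *
p,R,o=pose();print(p,o['contact_force'])
b=grab('wrist'); h=cv2.cvtColor(b,cv2.COLOR_RGB2HSV).astype(int)
m=((h[:,:,0]>95)&(h[:,:,0]<112)&(h[:,:,1]>120)&(h[:,:,2]>80)).astype(np.uint8)
n,l,s,c=cv2.connectedComponentsWithStats(m)
print([(s[i].tolist()) for i in range(1,n) if s[i,4]>60])
for u in (235,245,252,258,264,270,280): print(u,[tuple(b[v,u]) for v in (205,215,225,235,245)])
E
```

```text
[0.62384094 0.0084215  0.05600156] [-2.14657693  0.96210699  4.1030522 ]
[[168, 226, 74, 26, 1806], [274, 226, 74, 27, 1799], [141, 253, 29, 39, 805], [347, 253, 27, 38, 802], [253, 322, 10, 28, 153]]
235 [(np.uint8(179), np.uint8(177), np.uint8(169)), (np.uint8(181), np.uint8(177), np.uint8(172)), (np.uint8(185), np.uint8(197), np.uint8(211)), (np.uint8(58), np.uint8(187), np.uint8(238)), (np.uint8(54), np.uint8(184), np.uint8(237))]
245 [(np.uint8(188), np.uint8(183), np.uint8(176)), (np.uint8(179), np.uint8(177), np.uint8(169)), (np.uint8(112), np.uint8(56), np.uint8(48)), (np.uint8(112), np.uint8(59), np.uint8(49)), (np.uint8(110), np.uint8(57), np.uint8(42))]
252 [(np.uint8(180), np.uint8(178), np.uint8(173)), (np.uint8(184), np.uint8(180), np.uint8(173)), (np.uint8(107), np.uint8(54), np.uint8(38)), (np.uint8(110), np.uint8(54), np.uint8(45)), (np.uint8(111), np.uint8(56), np.uint8(45))]
258 [(np.uint8(180), np.uint8(176), np.uint8(166)), (np.uint8(182), np.uint8(179), np.uint8(172)), (np.uint8(125), np.uint8(135), np.uint8(135)), (np.uint8(26), np.uint8(54), np.uint8(68)), (np.uint8(35), np.uint8(66), np.uint8(83))]
264 [(np.uint8(183), np.uint8(180), np.uint8(173)), (np.uint8(180), np.uint8(175), np.uint8(169)), (np.uint8(114), np.uint8(61), np.uint8(53)), (np.uint8(111), np.uint8(53), np.uint8(44)), (np.uint8(111), np.uint8(58), np.uint8(47))]
270 [(np.uint8(182), np.uint8(180), np.uint8(174)), (np.uint8(178), np.uint8(174), np.uint8(169)), (np.uint8(109), np.uint8(54), np.uint8(43)), (np.uint8(114), np.uint8(59), np.uint8(52)), (np.uint8(106), np.uint8(52), np.uint8(46))]
280 [(np.uint8(179), np.uint8(176), np.uint8(172)), (np.uint8(184), np.uint8(183), np.uint8(175)), (np.uint8(190), np.uint8(196), np.uint8(200)), (np.uint8(62), np.uint8(188), np.uint8(238)), (np.uint8(61), np.uint8(185), np.uint8(238))]
```

Contact at z = 0.056, so the true tips sit about 23 mm behind the TCP. The fingers cover the seal's width. Pressing it home.

Request:
move_arm(motion=[{"wx": 0, "wy": 0, "wz": 0, "x": 0, "y": 0, "z": 0.15, "grip": 1}, {"wx": 0, "wy": 0, "wz": 0, "x": 0, "y": 0, "z": 0.15, "grip": 1}, {"wx": 0, "wy": 0, "wz": 0, "x": 0, "y": 0, "z": 0.15, "grip": 1}, {"wx": 0, "wy": 0, "wz": 0, "x": 0, "y": 0, "z": 0.1, "grip": 1}, {"wx": 0, "wy": 0, "wz": 0, "x": 0, "y": 0, "z": 0, "grip": 1}])

```text
time_s: 22.53
position: [0.6241, 0.0084, 0.0543]
orientation: [0.0, 0.994, 0.112, 0.001]
contact_force: [-11.1, 0.5, 34.9]
finger_gap: 0.006
finger_force: 17.3
```

35 N at 0.0543 without the expected travel. I'll back off and check the seal's height.

Request:
move_arm(motion=[{"wx": 0, "wy": 0, "wz": 0, "x": 0, "y": 0, "z": -1, "grip": 1}, {"wx": 0, "wy": 0, "wz": 0, "x": 0, "y": 0, "z": -2, "grip": 1}, {"wx": 0, "wy": 0, "wz": 0, "x": -3, "y": 0, "z": -2, "grip": 1}, {"wx": 0, "wy": 0, "wz": 0, "x": -3, "y": 0, "z": -2, "grip": 1}, {"wx": 0, "wy": 0, "wz": 0, "x": -2, "y": 0, "z": -2, "grip": 1}, {"wx": 0, "wy": 0, "wz": 0, "x": 0, "y": 0, "z": -2, "grip": 1}, {"wx": 0, "wy": 0, "wz": 0, "x": 0, "y": 0, "z": 0, "grip": 1}, {"wx": 0, "wy": 0, "wz": 0, "x": 0, "y": 0, "z": 0, "grip": 1}])

```text
time_s: 23.2
position: [0.5472, -0.0097, 0.1611]
orientation: [0.0, 0.994, 0.112, 0.002]
contact_force: [-0.2, 0.6, -0.1]
finger_gap: 0.003
finger_force: 0.0
```

```bash
python3 lidm.py .072; python3 - <<'E'
from h import *
p,R,o=pose();print(p,o['contact_force'])
# neighbours: corner-block/seal step. print column profile through seal a centre & corner blocks
b=cv2.imread('pics/lid2.png')[:,:,::-1]; t=grab('scene','scene2.png')
h=cv2.cvtColor(t,cv2.COLOR_RGB2HSV).astype(int)
m=((h[:,:,0]>95)&(h[:,:,0]<112)&(h[:,:,1]>120)&(h[:,:,2]>80)).astype(np.uint8)
n,l,s,c=cv2.connectedComponentsWithStats(m); print('scene',[s[i].tolist() for i in range(1,n) if s[i,4]>15])
E
```

```text
[195  96 124  20] tool [76.7 -1. ] [ 17.  110.9] 0.0
[173 119  22  73] tool [ 31.2 -69.5] [17.9 69.1] 89.9
[320 119  21  73] tool [31.2 67.4] [17.9 69.2] 89.9
[248 165  19  64] tool [-9.9 -0.8] [63.4 17. ] 0.5
[178 199  22  62] tool [-45.8 -69.7] [68.7 17.8] 0.1
[314 198  22  63] tool [-45.2  67.6] [17.9 69.3] 89.9
[203 262  28   6] tool [-84.6 -43.6] [29.4  6.3] 88.4
[284 262  27   6] tool [-84.7  41.7] [ 6.3 28.2] 1.6
[ 0.54654766 -0.00952419  0.15999866] [ 0.08121903 -0.63517705 -1.32380669]
scene [[227, 186, 20, 28, 177], [279, 188, 25, 14, 144], [257, 199, 23, 16, 162], [286, 205, 22, 35, 248], [231, 217, 25, 14, 146], [257, 228, 27, 15, 158]]
```

Compared with the other sections, a's apparent size dropped by about 3%, which is about 7 mm, so a is home and that force was the stop. Next is b.

Request:
move_arm(motion=[{"wx": 0, "wy": 0, "wz": 0, "x": 1, "y": -2.3, "z": 0, "grip": 1}, {"wx": 0, "wy": 0, "wz": 0, "x": 1, "y": -2.3, "z": 0, "grip": 1}, {"wx": 0, "wy": 0, "wz": 0, "x": 1.1, "y": -2.3, "z": 0, "grip": 1}, {"wx": 0, "wy": 0, "wz": 0, "x": 0, "y": 0, "z": 3, "grip": 1}, {"wx": 0, "wy": 0, "wz": 0, "x": 0, "y": 0, "z": 3, "grip": 1}, {"wx": 0, "wy": 0, "wz": 0, "x": 0, "y": 0, "z": 2.5, "grip": 1}, {"wx": 0, "wy": 0, "wz": 0, "x": 0, "y": 0, "z": 1, "grip": 1}, {"wx": 0, "wy": 0, "wz": 0, "x": 0, "y": 0, "z": 0.3, "grip": 1}, {"wx": 0, "wy": 0, "wz": 0, "x": 0, "y": 0, "z": 0.3, "grip": 1}, {"wx": 0, "wy": 0, "wz": 0, "x": 0, "y": 0, "z": 0.3, "grip": 1}, {"wx": 0, "wy": 0, "wz": 0, "x": 0, "y": 0, "z": 0.3, "grip": 1}, {"wx": 0, "wy": 0, "wz": 0, "x": 0, "y": 0, "z": 0.2, "grip": 1}, {"wx": 0, "wy": 0, "wz": 0, "x": 0, "y": 0, "z": 0, "grip": 1}, {"wx": 0, "wy": 0, "wz": 0, "x": 0, "y": 0, "z": 0, "grip": 1}])

```text
time_s: 24.47
position: [0.5599, 0.0648, 0.0545]
orientation: [-0.0, 0.994, 0.112, -0.0]
contact_force: [-11.0, 0.1, 26.3]
finger_gap: 0.001
finger_force: 13.3
```

b stopped at the same level with 26 N. Next c.

Request:
move_arm(motion=[{"wx": 0, "wy": 0, "wz": 0, "x": 0, "y": 0, "z": -1, "grip": 1}, {"wx": 0, "wy": 0, "wz": 0, "x": 0, "y": 0, "z": -2, "grip": 1}, {"wx": 0, "wy": 0, "wz": 0, "x": -2.5, "y": 0, "z": 0, "grip": 1}, {"wx": 0, "wy": 0, "wz": 0, "x": -2.6, "y": 0, "z": 0, "grip": 1}, {"wx": 0, "wy": 0, "wz": 0, "x": -2.5, "y": 0, "z": 0, "grip": 1}, {"wx": 0, "wy": 0, "wz": 0, "x": 0, "y": 0, "z": 1.6, "grip": 1}, {"wx": 0, "wy": 0, "wz": 0, "x": 0, "y": 0, "z": 0.3, "grip": 1}, {"wx": 0, "wy": 0, "wz": 0, "x": 0, "y": 0, "z": 0.3, "grip": 1}, {"wx": 0, "wy": 0, "wz": 0, "x": 0, "y": 0, "z": 0.3, "grip": 1}, {"wx": 0, "wy": 0, "wz": 0, "x": 0, "y": 0, "z": 0.3, "grip": 1}, {"wx": 0, "wy": 0, "wz": 0, "x": 0, "y": 0, "z": 0.2, "grip": 1}, {"wx": 0, "wy": 0, "wz": 0, "x": 0, "y": 0, "z": 0, "grip": 1}, {"wx": 0, "wy": 0, "wz": 0, "x": 0, "y": 0, "z": 0, "grip": 1}])

```text
time_s: 25.55
position: [0.4876, 0.0475, 0.0543]
orientation: [0.0, 0.994, 0.113, 0.0]
contact_force: [-10.9, -1.3, 38.0]
finger_gap: 0.005
finger_force: 18.8
```

Request:
move_arm(motion=[{"wx": 0, "wy": 0, "wz": 0, "x": 0, "y": 0, "z": -1, "grip": 1}, {"wx": 0, "wy": 0, "wz": 0, "x": 0, "y": 0, "z": -2, "grip": 1}, {"wx": 0, "wy": 0, "wz": 0, "x": -1.5, "y": 2.2, "z": 0, "grip": 1}, {"wx": 0, "wy": 0, "wz": 0, "x": -1.5, "y": 2.3, "z": 0, "grip": 1}, {"wx": 0, "wy": 0, "wz": 0, "x": -1.5, "y": 2.3, "z": 0, "grip": 1}, {"wx": 0, "wy": 0, "wz": 0, "x": 0, "y": 0, "z": 1.6, "grip": 1}, {"wx": 0, "wy": 0, "wz": 0, "x": 0, "y": 0, "z": 0.3, "grip": 1}, {"wx": 0, "wy": 0, "wz": 0, "x": 0, "y": 0, "z": 0.3, "grip": 1}, {"wx": 0, "wy": 0, "wz": 0, "x": 0, "y": 0, "z": 0.3, "grip": 1}, {"wx": 0, "wy": 0, "wz": 0, "x": 0, "y": 0, "z": 0.3, "grip": 1}, {"wx": 0, "wy": 0, "wz": 0, "x": 0, "y": 0, "z": 0.2, "grip": 1}, {"wx": 0, "wy": 0, "wz": 0, "x": 0, "y": 0, "z": 0, "grip": 1}, {"wx": 0, "wy": 0, "wz": 0, "x": 0, "y": 0, "z": 0, "grip": 1}])

```text
time_s: 26.63
position: [0.4592, -0.029, 0.0542]
orientation: [0.001, 0.994, 0.114, 0.001]
contact_force: [-11.5, -4.8, 40.2]
finger_gap: 0.008
finger_force: 20.1
```

```bash
python3 - <<'E'
from h import *
p,R,o=pose()
a=np.radians(12.9);print('lid frame',(p[:2]-[.541,-.0106])@np.array([[np.cos(a),-np.sin(a)],[np.sin(a),np.cos(a)]]),p,o['contact_force'])
E
```

```text
lid frame [-0.08388067  0.00034542] [ 0.45915926 -0.02898967  0.05423266] [-11.49691973  -4.79777527  40.20699315]
```

c and d are home. The force is a bit high, so I'll press 2 mm less deep on e and f.

Request:
move_arm(motion=[{"wx": 0, "wy": 0, "wz": 0, "x": 0, "y": 0, "z": -1, "grip": 1}, {"wx": 0, "wy": 0, "wz": 0, "x": 0, "y": 0, "z": -2, "grip": 1}, {"wx": 0, "wy": 0, "wz": 0, "x": 1.5, "y": 2.2, "z": 0, "grip": 1}, {"wx": 0, "wy": 0, "wz": 0, "x": 1.5, "y": 2.3, "z": 0, "grip": 1}, {"wx": 0, "wy": 0, "wz": 0, "x": 1.5, "y": 2.3, "z": 0, "grip": 1}, {"wx": 0, "wy": 0, "wz": 0, "x": 0, "y": 0, "z": 1.4, "grip": 1}, {"wx": 0, "wy": 0, "wz": 0, "x": 0, "y": 0, "z": 0.3, "grip": 1}, {"wx": 0, "wy": 0, "wz": 0, "x": 0, "y": 0, "z": 0.3, "grip": 1}, {"wx": 0, "wy": 0, "wz": 0, "x": 0, "y": 0, "z": 0.3, "grip": 1}, {"wx": 0, "wy": 0, "wz": 0, "x": 0, "y": 0, "z": 0.3, "grip": 1}, {"wx": 0, "wy": 0, "wz": 0, "x": 0, "y": 0, "z": 0.2, "grip": 1}, {"wx": 0, "wy": 0, "wz": 0, "x": 0, "y": 0, "z": 0, "grip": 1}, {"wx": 0, "wy": 0, "wz": 0, "x": 0, "y": 0, "z": 0, "grip": 1}])

```text
time_s: 27.72
position: [0.5166, -0.0838, 0.0546]
orientation: [-0.0, 0.994, 0.113, 0.0]
contact_force: [-2.5, 1.5, 13.4]
finger_gap: 0.005
finger_force: 7.1
```

Request:
move_arm(motion=[{"wx": 0, "wy": 0, "wz": 0, "x": 0, "y": 0, "z": -1, "grip": 1}, {"wx": 0, "wy": 0, "wz": 0, "x": 0, "y": 0, "z": -2, "grip": 1}, {"wx": 0, "wy": 0, "wz": 0, "x": 2.5, "y": 0, "z": 0, "grip": 1}, {"wx": 0, "wy": 0, "wz": 0, "x": 2.6, "y": 0, "z": 0, "grip": 1}, {"wx": 0, "wy": 0, "wz": 0, "x": 2.5, "y": 0, "z": 0, "grip": 1}, {"wx": 0, "wy": 0, "wz": 0, "x": 0, "y": 0, "z": 1.6, "grip": 1}, {"wx": 0, "wy": 0, "wz": 0, "x": 0, "y": 0, "z": 0.3, "grip": 1}, {"wx": 0, "wy": 0, "wz": 0, "x": 0, "y": 0, "z": 0.3, "grip": 1}, {"wx": 0, "wy": 0, "wz": 0, "x": 0, "y": 0, "z": 0.3, "grip": 1}, {"wx": 0, "wy": 0, "wz": 0, "x": 0, "y": 0, "z": 0.3, "grip": 1}, {"wx": 0, "wy": 0, "wz": 0, "x": 0, "y": 0, "z": 0.2, "grip": 1}, {"wx": 0, "wy": 0, "wz": 0, "x": 0, "y": 0, "z": 0, "grip": 1}, {"wx": 0, "wy": 0, "wz": 0, "x": 0, "y": 0, "z": 0, "grip": 1}])

```text
time_s: 28.8
position: [0.5895, -0.0671, 0.0546]
orientation: [-0.001, 0.994, 0.112, -0.001]
contact_force: [-4.3, 2.7, 11.1]
finger_gap: -0.0
finger_force: 6.0
```

e and f read about the stop level at only 11–13 N. I'll press both more firmly to be sure, then rise to check.

Request:
move_arm(motion=[{"wx": 0, "wy": 0, "wz": 0, "x": 0, "y": 0, "z": 0.15, "grip": 1}, {"wx": 0, "wy": 0, "wz": 0, "x": 0, "y": 0, "z": 0, "grip": 1}, {"wx": 0, "wy": 0, "wz": 0, "x": 0, "y": 0, "z": -1, "grip": 1}, {"wx": 0, "wy": 0, "wz": 0, "x": 0, "y": 0, "z": -2, "grip": 1}, {"wx": 0, "wy": 0, "wz": 0, "x": -2.5, "y": 0, "z": 0, "grip": 1}, {"wx": 0, "wy": 0, "wz": 0, "x": -2.6, "y": 0, "z": 0, "grip": 1}, {"wx": 0, "wy": 0, "wz": 0, "x": -2.5, "y": 0, "z": 0, "grip": 1}, {"wx": 0, "wy": 0, "wz": 0, "x": 0, "y": 0, "z": 1.5, "grip": 1}, {"wx": 0, "wy": 0, "wz": 0, "x": 0, "y": 0, "z": 0.8, "grip": 1}, {"wx": 0, "wy": 0, "wz": 0, "x": 0, "y": 0, "z": 0.3, "grip": 1}, {"wx": 0, "wy": 0, "wz": 0, "x": 0, "y": 0, "z": 0.3, "grip": 1}, {"wx": 0, "wy": 0, "wz": 0, "x": 0, "y": 0, "z": 0.1, "grip": 1}, {"wx": 0, "wy": 0, "wz": 0, "x": 0, "y": 0, "z": 0, "grip": 1}])

```text
time_s: 29.88
position: [0.5163, -0.0848, 0.0543]
orientation: [0.0, 0.994, 0.113, -0.001]
contact_force: [-11.5, 1.7, 34.5]
finger_gap: 0.006
finger_force: 17.0
```

Request:
move_arm(motion=[{"wx": 0, "wy": 0, "wz": 0, "x": 0, "y": 0, "z": -1, "grip": 1}, {"wx": 0, "wy": 0, "wz": 0, "x": 0, "y": 0, "z": -3, "grip": 1}, {"wx": 0, "wy": 0, "wz": 0, "x": 0, "y": 0, "z": -3.5, "grip": 1}, {"wx": 0, "wy": 0, "wz": 0, "x": 1.5, "y": -2.3, "z": -3.4, "grip": 1}, {"wx": 0, "wy": 0, "wz": 0, "x": 1.5, "y": -2.3, "z": 0, "grip": 1}, {"wx": 0, "wy": 0, "wz": 0, "x": 1.5, "y": -2.3, "z": 0, "grip": 1}, {"wx": 0, "wy": 0, "wz": 0, "x": 0, "y": 0, "z": 0, "grip": 1}, {"wx": 0, "wy": 0, "wz": 0, "x": 0, "y": 0, "z": 0, "grip": 1}, {"wx": 0, "wy": 0, "wz": 0, "x": 0, "y": 0, "z": 0, "grip": 1}])

```text
time_s: 30.63
position: [0.545, -0.0088, 0.1588]
orientation: [0.0, 0.994, 0.113, -0.0]
contact_force: [-0.9, 0.3, -0.6]
finger_gap: 0.002
finger_force: 0.0
```

```bash
python3 lidm.py .072; python3 - <<'E'
from h import *
p,R,o=pose();print(p,o['contact_force'],o['time_s'])
t=grab('top'); h=cv2.cvtColor(t,cv2.COLOR_RGB2HSV).astype(int)
m=((h[:,:,0]<6)|(h[:,:,0]>174))&(h[:,:,1]>180)&(h[:,:,2]>110)
print('red at board',m[145:170,340:370].sum(),'tray',m[140:215,20:95].sum())
E
```

```text
[196  93 125  20] tool [79.1  0.4] [ 17.1 110.7] 0.1
[175 116  21  72] tool [ 34.9 -67. ] [67.1 17.3] 0.0
[321 116  22  72] tool [34.9 67.8] [67.2 17.4] 0.2
[249 161  20  69] tool [-7.8  0.5] [67.9 17.5] 0.5
[180 195  21  63] tool [-40.8 -67. ] [68.4 17.1] 0.1
[316 195  21  63] tool [-40.9  67.9] [68.6 17.2] 0.0
[205 260  27   9] tool [-82.7 -41.6] [28.2  9.9] 89.0
[284 260  28   8] tool [-82.2  41.7] [ 8.7 29.4] 1.6
[ 0.5447544  -0.00923336  0.1586472 ] [-0.81817336  0.34631015 -0.12466662] 30.6833
red at board 0 tray 1490
```

All six sections stopped at the same level (0.0542–0.0546), and their apparent sizes and spacings now match. The lid is still square and the arm is clear of everything.

```bash
python3 -c "
from station import robot
print(robot.close_job())"
```

```text
the job is handed in; nothing more can be done
None
```

I handed the job in at about 31 s: the red heart lies flat, glaze up, in the tub's empty half, the lid is squarely on, all six seal sections are pressed to their stops, and the gripper is empty and clear; one press (seal d) reached 40.2 N vertically at the fingertips.

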